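Charge the analyser's sample dish and trigger the scan

TASK

Gather the graphite tablets lying on the bench into the steel cup with those already in it, then carry the cup over and, from just above it, tip all the tablets into the steel dish on the analyser. After that, push the analyser's sprung plunger fully down and let it come back up, and leave the empty cup standing upright on the middle of its rubber mat. Leave the jar, the computer mouse and the lens barrel where they are.

Things in the scene. Friction and masses are not known exactly. Their poses are not given: they have to be found in the camera images.
- mat: black square rubber mat, 150 x 150 mm, 1 mm thick, flat on the bench; origin at its centre. It varies in place; the cup starts on it
- cup: flared round steel cup, 52 mm high, outer radius 33 mm at the foot, 56 mm at the rim, wall 3.5 mm, floor 5 mm, about 110 g, tablets in it; a black bar handle sticks out level along its +x, 12 mm wide (y), 14 mm tall, from x = 50 to 154 mm. Origin: centre of the foot, z up. The handle starts pointing right (-y) to half ahead. Tablets slide out when it is tipped 100 to 115 degrees
- cup_mouth (a point): centre of the cup's mouth, level with the rim, 52 mm above the foot
- cup_handle (a point): point in the middle of the handle bar, 120 mm from the cup's axis, 43 mm above the foot: a good place to grip
- analyser: beige bench analyser, fixed: a deck 260 (x) x 340 (y) mm, 60 mm high, with a raised back strip from x = 80 to 130 mm, 130 mm high; origin at the centre of its underside, on the bench; front to -x. It varies in place and by some 15 degrees in yaw
- dish (a point): centre of the inner floor of the steel dish that is part of the analyser's deck, at (-50, -70) mm in the analyser's frame, 65 mm above the bench. The dish is round and open, outer radius 52 mm at its foot and 70 mm at the rim, wall 4 mm; its rim stands 40 mm above this point (105 mm above the bench)
- plunger (a joint): stroke of the sprung plunger in m: 0 up, 0.016 fully down. It is pushed straight down, needs 3 N to start and 10 N at the bottom, and springs back when released
- plunger_top (a point): centre of the top face of the plunger, a round aluminium button 32 mm in diameter on the analyser's deck at (-60, 100) mm in the analyser's frame; 92 mm above the bench when up
- tablet1: dark graphite tablet, a plain cylinder 25 mm in diameter and 18 mm high, 18 g; origin at its centre, z along its axis; starts in the cup
- tablet2: dark graphite tablet, a plain cylinder 25 mm in diameter and 18 mm high, 18 g; origin at its centre, z along its axis; starts in the cup
- tablet3: dark graphite tablet, a plain cylinder 25 mm in diameter and 18 mm high, 18 g; origin at its centre, z along its axis; starts standing on the bench to the right; four to six of tablet3 to tablet8 are present
- tablet4: dark graphite tablet, a plain cylinder 25 mm in diameter and 18 mm high, 18 g; origin at its centre, z along its axis; starts standing on the bench to the right; four to six of tablet3 to tablet8 are present
- tablet5: dark graphite tablet, a plain cylinder 25 mm in diameter and 18 mm high, 18 g; origin at its centre, z along its axis; starts standing on the bench to the right; four to six of tablet3 to tablet8 are present
- tablet6: dark graphite tablet, a plain cylinder 25 mm in diameter and 18 mm high, 18 g; origin at its centre, z along its axis; starts standing on the bench to the right; four to six of tablet3 to tablet8 are present
- tablet7: dark graphite tablet, a plain cylinder 25 mm in diameter and 18 mm high, 18 g; origin at its centre, z along its axis; starts standing on the bench to the right; four to six of tablet3 to tablet8 are present
- tablet8: dark graphite tablet, a plain cylinder 25 mm in diameter and 18 mm high, 18 g; origin at its centre, z along its axis; starts standing on the bench to the right; four to six of tablet3 to tablet8 are present
- jar: amber jar with a white cap, 52 mm across, 71 mm high, a bystander; origin at the centre of its underside
- mouse: black computer mouse, 100 x 58 x 32 mm, a bystander; origin at the centre of its underside
- lens: dark steel lens barrel, 42 mm across, 55 mm high, a bystander; origin at the centre of its underside

How it is judged:
On the way, in this order (a step that is already met when the one before it is completed fails the run):
1. all the tablets are in the upright cup (horizontal distance between each of tablet1, tablet2, tablet3, tablet4, tablet5, tablet6, tablet7, tablet8 and cup below 0.05 m and z of tablet1 in the frame of cup between 0.004 and 0.057 m and z of tablet2 in the frame of cup between 0.004 and 0.057 m and z of tablet3 in the frame of cup between 0.004 and 0.057 m and z of tablet4 in the frame of cup between 0.004 and 0.057 m and z of tablet5 in the frame of cup between 0.004 and 0.057 m and z of tablet6 in the frame of cup between 0.004 and 0.057 m and z of tablet7 in the frame of cup between 0.004 and 0.057 m and z of tablet8 in the frame of cup between 0.004 and 0.057 m and angle between cup's own z axis and vertical below 0.3 rad), for 0.2 s.
2. the cup is tipped low over the dish (angle between cup's own z axis and vertical above 0.9 rad and horizontal distance between cup_mouth and dish below 0.13 m and z of cup_mouth in the frame of dish below 0.25 m), for 0.05 s.
3. all the tablets lie in the dish (horizontal distance between each of tablet1, tablet2, tablet3, tablet4, tablet5, tablet6, tablet7, tablet8 and dish below 0.064 m and z of tablet1 in the frame of dish between 0.002 and 0.042 m and z of tablet2 in the frame of dish between 0.002 and 0.042 m and z of tablet3 in the frame of dish between 0.002 and 0.042 m and z of tablet4 in the frame of dish between 0.002 and 0.042 m and z of tablet5 in the frame of dish between 0.002 and 0.042 m and z of tablet6 in the frame of dish between 0.002 and 0.042 m and z of tablet7 in the frame of dish between 0.002 and 0.042 m and z of tablet8 in the frame of dish between 0.002 and 0.042 m), for 0.2 s.
4. the plunger is pushed fully down (value of joint plunger above 0.014 m), for 0.05 s.
At the end, for the whole second after the job is handed in: All present tablets lie at rest in the dish (centres within 64 mm of its middle and below its rim), the plunger is back up (under 3 mm), and the cup stands upright at rest on the mat, its foot within 35 mm of the mat's centre (all of step 3 and linear speed of each of tablet1, tablet2, tablet3, tablet4, tablet5, tablet6, tablet7, tablet8 below 0.05 m/s and value of joint plunger below 0.003 m and angle between cup's own z axis and vertical below 0.1 rad and height (world z) of cup below 0.01 m and horizontal distance between cup and mat below 0.035 m and linear speed of cup below 0.03 m/s); the robot touches nothing.
It fails at once if a bystander (jar, mouse or lens barrel) is shifted by more than 40 mm (distance of any of jar, mouse, lens from where it was at the start of the episode above 0.04 m).
Of tablet3, tablet4, tablet5, tablet6, tablet7, tablet8 only 4 to 6 are there at a start; the rules pass over those that are not, and their reading is None.
At some moment in a run one of tablet3, tablet4, tablet5, tablet6, tablet7, tablet8, cup may be knocked a few centimetres aside while the robot is not near it.
It also fails if it takes over 208 s, if anything falls off the work surface, if the arm or the gripper's body presses on something with over 40 N, if the wrist force passes 120 N, or if a joint passes its speed limit or range.

ROBOT

A 7-joint arm with a two-finger parallel gripper is mounted at the origin on the work surface. World frame = base frame: x ahead of the robot, y to its left, z up, the work surface at z = 0. Lengths are in m, angles in rad, forces in N, time in s.
With the tool pointing down it reaches from about 0.4 to 0.9 m from the base axis. Payload 5.5 kg.
Tool frame: the origin (TCP) lies at the very end of the fingers, on their centre line; the grasp point (between the pads) lies 19 mm behind it; z points along the fingers, y is the line along which they close (so a half turn about z gives the same grasp; the last joint's range is limited). The gripper opens to 85 mm and grips with 20 to 120 N. Pads are 22 mm wide; open, the fingers measure 114 mm over their backs; the gripper's body (76 mm by 85 mm) begins 54 mm behind the grasp point. The pads swing forward as they close: fully open they stand 13 mm farther back than shut.
Start: joints at [-0.992, 0.501, -0.427, 1.55, 0.221, 1.138, -0.21], TCP at [0.202, 0.618, 0.231] pointing down, gripper open.
Joint ranges: [-2.88, 2.88], [-0.31, 2.03], [-1.54, 1.56], [0.2, 2.42], [-1.41, 4.55], [0.19, 2.02], [-2.57, 2.57]. Speed limits (rad/s): [2.57, 2.57, 3.14, 3.14, 3.14, 3.14, 3.14].

INTERFACE

Orientations are given as a rotation vector (axis times angle).
In Python, from bench import bot, optics, finish_job gives the robot as it stands.
- The arm moves only by the tool apply_moves, never from a script. Its argument "increments" is a list of rows, each a list of 3 entries, a list of its own where there are three numbers: the closure, from 0 (fully open) to 1 (shut), then the shift along the world's x, y, z in mm, then the turn, a rotation vector about the world's x, y, z in rad. In form: [[hand, [dx, dy, dz], [wx, wy, wz]], ...]. A call has 1 to 10 rows; each row is the pose to reach, as a shift and turn from the pose commanded when the call began; what a row does not reach only later rows make up. A row lasts 1/12 s, in which the tool goes at most 41.7 mm and 7.16 degrees, less where a joint would pass 70% of its speed; a pose out of reach is approached as far as the arm can. A call with a gripper value outside its range is refused whole. The fingers move at their own pace and stop on an object; "grip_force" is the grip in N (left out, the last holds). Time passes only in rows, so rows that repeat a pose let the fingers close. It gives the time, the measured TCP pose, the force, the opening and the grip force at its end, in the units of the state.
- bot.read_state(): the state, without advancing time (a new reading comes with each control period).
- optics.read_camera(name): name is "side" or "top"; returns a dict with "color" (420x560x3 uint8, red, green, blue), "z_map" (420x560 float32, m along the optical axis (not along the pixel's ray), 0 where there is no reading), "mtx" (3x3 intrinsics, pixels), "R" (3x3) and "t" (3): a world point X has camera coordinates R X + t. Camera axes: x right, y down, z forward; pixel columns grow to the right and rows downward; lengths in m; the calibration is good to about 2 mm. A picture is of the moment at which its call begins.
- finish_job(): hands the job in; it is judged then, once.
Trained networks look in the newest picture that a camera, given by its name, has taken for a name from the list of things; names that differ only in an ending like _2 or _b are one class to them, and where a whole thing is asked for, a point or a joint stands for the part that bears it (a point fixed in the world has none). Each returns a list of dicts, best first, with "score" (0 to 1); they miss things now and then, are a little off and sometimes report something else, mostly with a low value. They report only what shows in the picture. A call takes as long as a camera call.
- optics.boxes_of(camera, thing): "point" ([x, y, z] in m, in the coordinates of the camera as it stood for that picture, good to about 4 mm: the middle of the surface that is visible of it).
- optics.spot_point(camera, thing): "point" ([x, y, z] in m, in the coordinates of the camera as it stood for that picture, good to about 4 mm: a listed point, or the origin of a listed thing).
The state is a dict: "time_s": time; "qpos": joint angles; "joint_vel": joint speeds; "joint_torque": joint torques, N m; "tool_pos": TCP position; "ee_rot": TCP orientation; "contact_force": force on the tool from outside, world axes, zero at the start; "wrist_torque": the same for the moment, N m; "gripper_width": finger opening in m; "gripper_force": force on a finger pad.
Only numpy, scipy, OpenCV 4.12 (cv2) and the standard library are available. Lean on these libraries where they do the work, as an engineer would, in place of code of your own. Each camera call takes 0.05 s, during which the arm holds its last target. There are 200 camera calls.

## Working session

There is one attempt and no reset: what is moved stays moved. The work goes in short steps, Python scripts to look and compute and a tool call to move; the robot and the scene stay as the last step left them, time stands still between calls to the robot, and variables do not carry over. Pictures are saved under pics/ and viewed, at most 14 in all, crops included, and the job is handed in when it is done.

Besides the shell and the picture viewer there is one more tool, called after ">>>" by a JSON object that holds its "op" and its "data", one argument or row to a line. apply_moves: Moves the arm, as the interface text tells. Its arguments: {"type":"object","properties":{"increments":{"type":"array","items":{"type":"array"}},"grip_force":{"type":"number"}},"required":["increments"]}

```bash
mkdir -p pics; ls
cat > h.py <<'E'
import numpy as np, cv2
from bench import bot, optics, finish_job
def cam(n): return optics.read_camera(n)
def w(c,p): return c['R'].T@(np.array(p)-c['t'])
def save(c,f): cv2.imwrite('pics/'+f,c['color'][:,:,::-1])
def px(c,X):
    q=c['mtx']@(c['R']@np.array(X)+c['t']); return q[:2]/q[2]
def find(c,n,thing,fn='spot_point',mn=0.3):
    return [(round(d['score'],2),np.round(w(c,d['point'])*1000).astype(int).tolist()) for d in getattr(optics,fn)(n,thing) if d['score']>=mn]
E
python3 - <<'E'
from h import *
for n in ('top','side'):
    c=cam(n); save(c,n+'0.png')
    for t in ('mat','cup','cup_mouth','cup_handle','analyser','dish','plunger_top','tablet3','jar','mouse','lens'):
        print(n,t,find(c,n,t))
s=bot.read_state();print(s)
E
```

```text
pics
top mat [(0.97, [451, -22, -2])]
top cup [(0.55, [455, -23, -2])]
top cup_mouth [(0.86, [457, -22, 54])]
top cup_handle [(0.86, [467, -139, 43]), (0.4, [505, 213, 63])]
top analyser [(0.94, [543, 293, 0])]
top dish []
top plunger_top [(0.62, [467, 380, 93])]
top tablet3 [(0.63, [527, -227, 7]), (0.63, [524, -331, 10]), (0.56, [468, -9, 14]), (0.42, [436, -334, 6]), (0.4, [446, -29, 17])]
top jar [(0.75, [684, 13, -1])]
top mouse [(0.72, [632, -471, -2]), (0.6, [445, -31, 16]), (0.6, [614, -300, 7]), (0.55, [447, -448, -2])]
top lens [(0.65, [450, -449, 1]), (0.49, [470, -140, 42])]
side mat [(0.83, [447, -21, 0])]
side cup []
side cup_mouth [(0.58, [456, -25, 52])]
side cup_handle [(0.97, [469, -137, 42]), (0.74, [505, 217, 65]), (0.4, [540, 294, 0])]
side analyser [(0.86, [539, 292, -4]), (0.61, [444, -456, 3])]
side dish [(0.75, [503, 215, 67])]
side plunger_top [(0.59, [454, -25, 53]), (0.45, [462, 383, 91])]
side tablet3 [(0.67, [524, -229, 7]), (0.61, [521, -332, 6]), (0.51, [437, -333, 8]), (0.44, [615, -305, 8]), (0.39, [466, -12, 11]), (0.37, [444, -22, 13])]
side jar [(0.93, [687, 13, 0])]
side mouse [(0.84, [633, -472, 2])]
side lens [(0.65, [444, -452, 0])]
{'time_s': 1.2, 'qpos': array([-0.99182318,  0.50090003, -0.42703584,  1.55043344,  0.22080283,
        1.13832885, -0.21025058]), 'joint_vel': array([ 0.00054066,  0.00116805, -0.00196419, -0.00228574,  0.00068454,
       -0.00143498,  0.0013846 ]), 'joint_torque': array([ 1.21350007e-03, -5.69386446e+01, -5.81069469e+00, -2.81330770e+01,
        1.25732101e-02,  2.39975547e-03, -2.41552399e-06]), 'tool_pos': array([0.20179499, 0.61785221, 0.23129887]), 'ee_rot': array([-4.93767250e-01, -3.10250071e+00,  5.14933591e-05]), 'contact_force': array([-0.56536218, -0.57517591, -0.45309301]), 'wrist_torque': array([ 0.02447392,  0.02318245, -0.01273995]), 'gripper_force': 0.0, 'gripper_width': 0.08512315678626592}
```

View pics/top0.png

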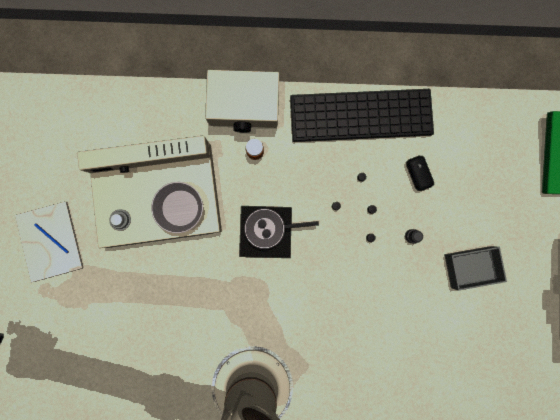

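View pics/side0.png

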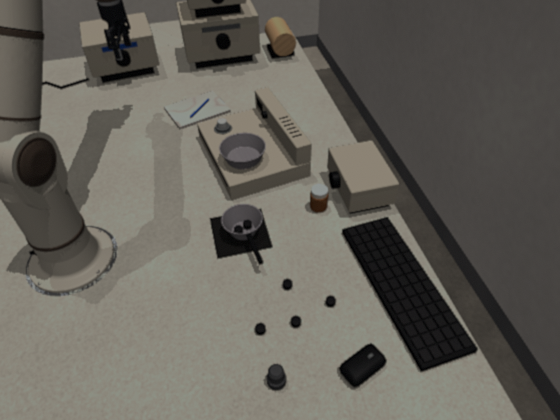

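The top view shows four loose tablets at pixels (362,177), (336,206), (372,210) and (370,238). The cup is on its mat at (265,230) with two tablets in it, the dish is at (178,207) and the plunger at (119,220). The lens is at (414,236), the mouse at (420,173) and the jar at (254,149). The networks agree with this picture.

>>> {"op": "apply_moves", "data": {
  "increments": [
    [0,[250,-330,20],[0,0,-1.143]],
    [0,[250,-330,20],[0,0,-1.143]],
    [0,[250,-330,20],[0,0,-1.143]],
    [0,[250,-330,20],[0,0,-1.143]],
    [0,[250,-330,20],[0,0,-1.143]],
    [0,[250,-330,20],[0,0,-1.143]],
    [0,[250,-330,20],[0,0,-1.143]],
    [0,[250,-330,20],[0,0,-1.143]],
    [0,[250,-330,20],[0,0,-1.143]],
    [0,[250,-330,20],[0,0,-1.143]]
  ],
  "grip_force": 30
}}

```text
time_s: 2.03
tool_pos: [0.4531, 0.2858, 0.2519]
ee_rot: [2.101, 2.335, 0.001]
contact_force: [1.0, 0.6, -0.0]
gripper_width: 0.0855
gripper_force: 0.0
```

```bash
cat >> h.py <<'E'
import json
def st():
    s=bot.read_state()
    open('log.jsonl','a').write(json.dumps([s['qpos'].tolist(),s['tool_pos'].tolist(),s['ee_rot'].tolist()])+'\n')
    print(round(s['time_s'],2),'q',s['qpos'].round(3),'p',(s['tool_pos']*1000).round(1),'rv',s['ee_rot'].round(3),'F',s['contact_force'].round(1),'w',round(s['gripper_width']*1000,1),'gf',round(s['gripper_force'],1))
    return s
E
python3 -c "
from h import *
st()"
```

```text
2.03 q [-0.542  0.246 -0.083  1.826  0.023  1.07  -0.529] p [453.1 285.8 251.9] rv [2.101e+00 2.335e+00 1.000e-03] F [ 1.   0.6 -0. ] w 85.5 gf 0.0
```

>>> {"op": "apply_moves", "data": {
  "increments": [
    [0,[74,-390,-10],[0,0,0]],
    [0,[74,-390,-10],[0,0,0]],
    [0,[74,-390,-10],[0,0,0]],
    [0,[74,-390,-10],[0,0,0]],
    [0,[74,-390,-10],[0,0,0]],
    [0,[74,-390,-10],[0,0,0]],
    [0,[74,-390,-10],[0,0,0]],
    [0,[74,-390,-10],[0,0,0]],
    [0,[74,-390,-10],[0,0,0]],
    [0,[74,-390,-10],[0,0,0]]
  ]
}}

```text
time_s: 2.87
tool_pos: [0.5259, -0.1082, 0.2417]
ee_rot: [2.098, 2.335, -0.002]
contact_force: [0.3, -0.9, 0.2]
gripper_width: 0.0852
gripper_force: 0.0
```

```bash
python3 -c "
from h import *
st()
for n in ('top','side'):
    c=cam(n)
    for t in ('tablet3','cup_handle','cup_mouth','dish'): print(n,t,find(c,n,t,mn=.35))
"
```

```text
2.87 q [-0.004  0.256  0.183  1.843 -0.051  1.045  0.306] p [ 525.9 -108.2  241.7] rv [ 2.098e+00  2.335e+00 -2.000e-03] F [ 0.3 -0.9  0.2] w 85.2 gf 0.0
top tablet3 [(0.65, [524, -332, 12]), (0.57, [436, -333, 5]), (0.56, [615, -300, 11]), (0.42, [445, -27, 15]), (0.38, [468, -10, 14])]
top cup_handle []
top cup_mouth [(0.86, [461, -21, 53]), (0.75, [686, 12, -3])]
top dish [(0.96, [506, 218, 65])]
side tablet3 [(0.53, [616, -306, 5]), (0.47, [524, -229, 10]), (0.4, [439, -25, 14]), (0.4, [439, -334, 6]), (0.38, [469, -15, 8])]
side cup_handle [(0.85, [468, -137, 42])]
side cup_mouth [(0.94, [454, -23, 51])]
side dish [(0.97, [501, 216, 68]), (0.47, [520, -330, 7]), (0.42, [683, 12, -1])]
```

>>> {"op": "apply_moves", "data": {
  "increments": [
    [0,[-1,-126,-130],[0,0,0]],
    [0,[-1,-126,-130],[0,0,0]],
    [0,[-1,-126,-130],[0,0,0]],
    [0,[-1,-126,-130],[0,0,0]],
    [0,[-1,-126,-170],[0,0,0]],
    [0,[-1,-126,-170],[0,0,0]],
    [0,[-1,-126,-170],[0,0,0]]
  ]
}}

```text
time_s: 3.95
tool_pos: [0.5218, -0.2271, 0.0679]
ee_rot: [-2.09, -2.336, 0.004]
contact_force: [-0.0, 0.3, 0.7]
gripper_width: 0.0855
gripper_force: 0.0
```

>>> {"op": "apply_moves", "data": {
  "increments": [
    [0,[1,0,-40],[0,0,0]],
    [0,[1,0,-66],[0,0,0]],
    [0.9,[1,0,-66],[0,0,0]],
    [0.9,[1,0,-66],[0,0,0]],
    [0.9,[1,0,-66],[0,0,0]],
    [0.9,[1,0,-66],[0,0,0]],
    [0.9,[1,0,-66],[0,0,0]],
    [0.9,[1,0,-66],[0,0,0]],
    [0.9,[1,0,-66],[0,0,0]],
    [0.9,[1,0,-66],[0,0,0]]
  ]
}}

```text
time_s: 4.78
tool_pos: [0.5278, -0.2285, 0.0079]
ee_rot: [2.091, 2.34, 0.003]
contact_force: [-1.0, 1.6, 8.7]
gripper_width: 0.023
gripper_force: 29.0
```

```bash
python3 -c "
from h import *
st()"
```

```text
4.78 q [ 0.233  0.647  0.166  1.893 -0.175  0.612  0.622] p [ 527.8 -228.5    7.9] rv [2.091 2.34  0.003] F [-1.   1.6  8.7] w 23.0 gf 29.0
```

>>> {"op": "apply_moves", "data": {
  "increments": [
    [0.9,[0,0,40],[0,0,0]],
    [0.9,[0,0,80],[0,0,0]],
    [0.9,[0,0,110],[0,0,0]],
    [0.9,[-15,40,115],[0,0,0]],
    [0.9,[-30,80,115],[0,0,0]],
    [0.9,[-45,120,115],[0,0,0]],
    [0.9,[-55,158,115],[0,0,0]],
    [0.9,[-61,191,115],[0,0,0]],
    [0.9,[-61,191,90],[0,0,0]],
    [0.9,[-61,191,70],[0,0,0]]
  ]
}}

```text
time_s: 5.62
tool_pos: [0.4663, -0.0339, 0.0768]
ee_rot: [2.085, 2.346, 0.007]
contact_force: [0.9, -0.5, -0.7]
gripper_width: 0.0233
gripper_force: 29.6
```

```bash
python3 -c "
from h import *
st()
c=cam('side'); print(find(c,'side','cup_mouth'),find(c,'side','tablet3'))
u,v=px(c,[.455,-.03,.05]).astype(int)
cv2.imwrite('pics/rel1.png',cv2.resize(c['color'][v-80:v+80,u-100:u+100,::-1],None,fx=3,fy=3))
"
```

```text
5.62 q [-0.113  0.382  0.151  2.136 -0.099  0.625  0.225] p [466.3 -33.9  76.8] rv [2.085 2.346 0.007] F [ 0.9 -0.5 -0.7] w 23.3 gf 29.6
[(0.57, [453, -22, 55])] [(0.6, [463, -35, 79]), (0.53, [469, -12, 10]), (0.48, [438, -338, 10]), (0.42, [522, -331, 10]), (0.4, [615, -305, 5]), (0.38, [439, -25, 14])]
```

View pics/rel1.png

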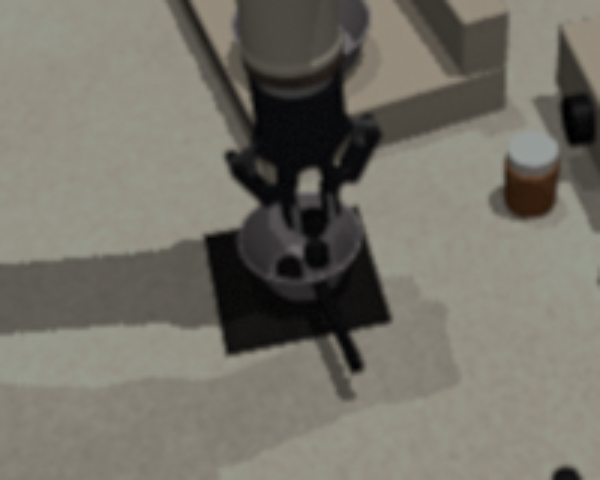

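The tablet is held over the cup, at crop pixel (313,220), and the two original tablets are below it. I'll lower and release.

>>> {"op": "apply_moves", "data": {
  "increments": [
    [0.9,[0,0,-22],[0,0,0]],
    [0.9,[0,0,-22],[0,0,0]],
    [0.4,[0,0,-22],[0,0,0]],
    [0.4,[0,0,-22],[0,0,0]],
    [0.4,[0,0,-22],[0,0,0]],
    [0.4,[0,0,0],[0,0,0]],
    [0.4,[0,0,40],[0,0,0]],
    [0,[14,-60,55],[0,0,0]],
    [0,[28,-100,55],[0,0,0]],
    [0,[40,-140,50],[0,0,0]]
  ]
}}

```text
time_s: 6.6
tool_pos: [0.5011, -0.1571, 0.1301]
ee_rot: [2.087, 2.341, 0.006]
contact_force: [0.7, -0.0, -0.3]
gripper_width: 0.0848
gripper_force: 0.0
```

```bash
python3 -c "
from h import *
st()
for n in ('top','side'):
    c=cam(n)
    for t in ('tablet3','cup_mouth'): print(n,t,find(c,n,t,mn=.35))
"
```

```text
6.6 q [ 0.077  0.378  0.213  1.974 -0.111  0.793  0.468] p [ 501.1 -157.1  130.1] rv [2.087 2.341 0.006] F [ 0.7 -0.  -0.3] w 84.8 gf 0.0
top tablet3 [(0.61, [461, -36, 12]), (0.6, [436, -335, 5]), (0.53, [616, -301, 8]), (0.39, [469, -10, 16]), (0.36, [442, -28, 14]), (0.36, [525, -334, 11])]
top cup_mouth [(0.84, [460, -24, 52]), (0.42, [614, -301, 9])]
side tablet3 [(0.69, [524, -332, 5]), (0.67, [439, -335, 6]), (0.54, [442, -23, 15]), (0.46, [613, -304, 4])]
side cup_mouth [(0.75, [454, -25, 54])]
```

>>> {"op": "apply_moves", "data": {
  "increments": [
    [0,[19,-155,-50],[0,0,0]],
    [0,[19,-155,-50],[0,0,0]],
    [0,[19,-155,-50],[0,0,0]],
    [0,[19,-155,-50],[0,0,0]],
    [0,[19,-155,-60],[0,0,0]],
    [0,[19,-155,-90],[0,0,0]],
    [0,[19,-155,-117],[0,0,0]],
    [0,[19,-155,-117],[0,0,0]],
    [0.9,[19,-155,-117],[0,0,0]],
    [0.9,[19,-155,-117],[0,0,0]]
  ]
}}

```text
time_s: 7.73
tool_pos: [0.5184, -0.3101, 0.0105]
ee_rot: [2.091, 2.344, 0.001]
contact_force: [-0.7, -0.0, 0.5]
gripper_width: 0.0639
gripper_force: 0.0
```

>>> {"op": "apply_moves", "data": {
  "increments": [
    [0.9,[0,0,0],[0,0,0]],
    [0.9,[0,0,0],[0,0,0]],
    [0.9,[0,0,0],[0,0,0]],
    [0.9,[0,0,0],[0,0,0]],
    [0.9,[0,0,0],[0,0,0]],
    [0.9,[0,0,40],[0,0,0]],
    [0.9,[0,0,80],[0,0,0]],
    [0.9,[0,0,110],[0,0,0]],
    [0.9,[-8,38,110],[0,0,0]],
    [0.9,[-16,75,110],[0,0,0]]
  ]
}}

```text
time_s: 8.57
tool_pos: [0.5031, -0.2388, 0.1224]
ee_rot: [2.095, 2.332, 0.002]
contact_force: [0.4, 2.1, -0.1]
gripper_width: 0.0084
gripper_force: 0.0
```

```bash
python3 -c "
from h import *
st()
c=cam('side'); print(find(c,'side','tablet3'))
"
```

```text
8.57 q [ 0.21   0.44   0.231  1.903 -0.134  0.806  0.618] p [ 503.1 -238.8  122.4] rv [2.095e+00 2.332e+00 2.000e-03] F [ 0.4  2.1 -0.1] w 8.4 gf 0.0
[(0.59, [459, -38, 13]), (0.57, [520, -330, 5]), (0.5, [616, -305, 7]), (0.43, [438, -334, 8]), (0.41, [441, -26, 10]), (0.37, [469, -14, 10])]
```

>>> {"op": "apply_moves", "data": {
  "increments": [
    [0,[20,-93,0],[0,0,0]],
    [0,[20,-93,0],[0,0,0]],
    [0,[20,-93,0],[0,0,0]],
    [0,[20,-93,-40],[0,0,0]],
    [0,[20,-93,-70],[0,0,0]],
    [0,[20,-93,-70],[0,0,0]],
    [0,[20,-93,-70],[0,0,0]]
  ]
}}

```text
time_s: 9.25
tool_pos: [0.5196, -0.3282, 0.0478]
ee_rot: [-2.091, -2.338, 0.002]
contact_force: [0.3, 0.3, 0.2]
gripper_width: 0.0851
gripper_force: 0.0
```

>>> {"op": "apply_moves", "data": {
  "increments": [
    [0,[3,-4,-30],[0,0,0]],
    [0,[3,-4,-40],[0,0,0]],
    [0.9,[3,-4,-40],[0,0,0]],
    [0.9,[3,-4,-40],[0,0,0]],
    [0.9,[3,-4,-40],[0,0,0]],
    [0.9,[3,-4,-40],[0,0,0]],
    [0.9,[3,-4,-40],[0,0,0]],
    [0.9,[3,-4,-40],[0,0,0]],
    [0.9,[3,-4,-40],[0,0,0]],
    [0.9,[3,-4,-40],[0,0,0]]
  ]
}}

```text
time_s: 10.08
tool_pos: [0.5253, -0.3334, 0.011]
ee_rot: [2.092, 2.341, 0.001]
contact_force: [-1.4, 0.6, 5.7]
gripper_width: 0.0228
gripper_force: 29.1
```

>>> {"op": "apply_moves", "data": {
  "increments": [
    [0.9,[0,0,40],[0,0,0]],
    [0.9,[0,0,80],[0,0,0]],
    [0.9,[0,0,110],[0,0,0]],
    [0.9,[-65,309,110],[0,0,0]],
    [0.9,[-65,309,110],[0,0,0]],
    [0.9,[-65,309,110],[0,0,0]],
    [0.9,[-65,309,110],[0,0,0]],
    [0.9,[-65,309,110],[0,0,0]],
    [0.9,[-65,309,110],[0,0,0]],
    [0.9,[-65,309,110],[0,0,0]]
  ]
}}

```text
time_s: 10.92
tool_pos: [0.4639, -0.0459, 0.1202]
ee_rot: [2.093, 2.341, 0.002]
contact_force: [-0.3, 0.6, -0.2]
gripper_width: 0.023
gripper_force: 29.5
```

```bash
python3 -c "
from h import *
st()
c=cam('side'); print(find(c,'side','tablet3'))
"
```

```text
10.92 q [-0.122  0.304  0.188  2.113 -0.084  0.73   0.232] p [463.9 -45.9 120.2] rv [2.093e+00 2.341e+00 2.000e-03] F [-0.3  0.6 -0.2] w 23.0 gf 29.5
[(0.56, [440, -24, 16]), (0.55, [615, -305, 6]), (0.52, [437, -334, 9]), (0.52, [458, -38, 11]), (0.43, [470, -13, 8]), (0.39, [465, -42, 116])]
```

>>> {"op": "apply_moves", "data": {
  "increments": [
    [0.9,[-8,23,-20],[0,0,0]],
    [0.9,[-8,23,-60],[0,0,0]],
    [0.9,[-8,23,-62],[0,0,0]],
    [0.9,[-8,23,-62],[0,0,0]],
    [0.4,[-8,23,-62],[0,0,0]],
    [0.4,[-8,23,-62],[0,0,0]],
    [0.4,[-8,23,-62],[0,0,0]],
    [0.4,[-8,23,-35],[0,0,0]],
    [0.4,[-8,23,5],[0,0,0]],
    [0.3,[-8,23,20],[0,0,0]]
  ]
}}

```text
time_s: 11.85
tool_pos: [0.4592, -0.0254, 0.1446]
ee_rot: [2.092, 2.337, 0.008]
contact_force: [0.5, 0.7, -0.2]
gripper_width: 0.0594
gripper_force: 0.0
```

>>> {"op": "apply_moves", "data": {
  "increments": [
    [0,[-18,-311,0],[0,0,0]],
    [0,[-18,-311,0],[0,0,0]],
    [0,[-18,-311,0],[0,0,0]],
    [0,[-18,-311,0],[0,0,0]],
    [0,[-18,-311,0],[0,0,0]],
    [0,[-18,-311,0],[0,0,0]],
    [0,[-18,-311,0],[0,0,0]],
    [0,[-18,-311,-30],[0,0,0]],
    [0,[-18,-311,-60],[0,0,0]],
    [0,[-18,-311,-60],[0,0,0]]
  ]
}}

```text
time_s: 12.68
tool_pos: [0.4349, -0.3361, 0.0764]
ee_rot: [-2.095, -2.334, 0.002]
contact_force: [-0.1, 1.6, -1.0]
gripper_width: 0.0859
gripper_force: 0.0
```

```bash
python3 -c "
from h import *
st()
for n in ('top','side'):
    c=cam(n)
    for t in ('tablet3','cup_mouth'): print(n,t,find(c,n,t,mn=.3))
"
```

```text
12.68 q [ 0.381  0.513  0.286  1.935 -0.209  0.728  0.897] p [ 434.9 -336.1   76.4] rv [-2.095e+00 -2.334e+00  2.000e-03] F [-0.1  1.6 -1. ] w 85.9 gf 0.0
top tablet3 [(0.62, [461, -24, 34]), (0.6, [469, -13, 14]), (0.59, [441, -28, 16]), (0.59, [460, -39, 13]), (0.57, [436, -334, 7]), (0.49, [614, -300, 10])]
top cup_mouth [(0.91, [457, -21, 53])]
side tablet3 [(0.55, [439, -336, 6]), (0.46, [613, -303, 6])]
side cup_mouth []
```

>>> {"op": "apply_moves", "data": {
  "increments": [
    [0,[2,1,-30],[0,0,0]],
    [0,[2,1,-67],[0,0,0]],
    [0,[2,1,-67],[0,0,0]],
    [0.9,[2,1,-67],[0,0,0]],
    [0.9,[2,1,-67],[0,0,0]],
    [0.9,[2,1,-67],[0,0,0]],
    [0.9,[2,1,-67],[0,0,0]],
    [0.9,[2,1,-67],[0,0,0]],
    [0.9,[2,1,-67],[0,0,0]],
    [0.9,[2,1,-67],[0,0,0]]
  ]
}}

```text
time_s: 13.82
tool_pos: [0.4416, -0.3354, 0.0145]
ee_rot: [2.092, 2.34, 0.001]
contact_force: [-0.9, 0.6, 9.1]
gripper_width: 0.0227
gripper_force: 29.0
```

>>> {"op": "apply_moves", "data": {
  "increments": [
    [0.9,[0,0,0],[0,0,0]],
    [0.9,[0,0,40],[0,0,0]],
    [0.9,[0,0,80],[0,0,0]],
    [0.9,[0,0,115],[0,0,0]],
    [0.9,[6,327,115],[0,0,0]],
    [0.9,[6,327,115],[0,0,0]],
    [0.9,[6,327,115],[0,0,0]],
    [0.9,[6,327,115],[0,0,0]],
    [0.9,[6,327,115],[0,0,0]],
    [0.9,[6,327,115],[0,0,0]]
  ]
}}

```text
time_s: 14.65
tool_pos: [0.4449, -0.0829, 0.1284]
ee_rot: [2.093, 2.341, 0.002]
contact_force: [1.6, 0.5, -0.6]
gripper_width: 0.0222
gripper_force: 29.4
```

```bash
python3 -c "
from h import *
st()
c=cam('side'); print(find(c,'side','tablet3'),find(c,'side','cup_mouth'))
"
```

```text
14.65 q [-0.092  0.27   0.247  2.14  -0.097  0.74   0.33 ] p [444.9 -82.9 128.4] rv [2.093e+00 2.341e+00 2.000e-03] F [ 1.6  0.5 -0.6] w 22.2 gf 29.4
[(0.6, [468, -16, 8]), (0.57, [456, -38, 15]), (0.5, [440, -25, 12]), (0.49, [462, -23, 29]), (0.45, [447, -81, 121]), (0.42, [615, -303, 6])] [(0.62, [453, -22, 54])]
```

>>> {"op": "apply_moves", "data": {
  "increments": [
    [0.9,[-1,40,0],[0,0,0]],
    [0.9,[-1,75,-10],[0,0,0]],
    [0.9,[-1,75,-40],[0,0,0]],
    [0.9,[-1,75,-62],[0,0,0]],
    [0.9,[-1,75,-62],[0,0,0]],
    [0.5,[-1,75,-62],[0,0,0]],
    [0.5,[-1,75,-62],[0,0,0]],
    [0.5,[-1,75,-62],[0,0,0]],
    [0.5,[-1,75,-30],[0,0,0]],
    [0.4,[-1,75,10],[0,0,0]]
  ]
}}

```text
time_s: 15.63
tool_pos: [0.4418, -0.0106, 0.137]
ee_rot: [-2.093, -2.338, 0.007]
contact_force: [0.3, 0.5, 0.7]
gripper_width: 0.0509
gripper_force: 0.0
```

```bash
python3 -c "
from h import *
st()
"
```

```text
15.63 q [-0.231  0.24   0.217  2.151 -0.073  0.762  0.144] p [441.8 -10.6 137. ] rv [-2.093 -2.338  0.007] F [0.3 0.5 0.7] w 50.9 gf 0.0
```

>>> {"op": "apply_moves", "data": {
  "increments": [
    [0,[173,-292,0],[0,0,0]],
    [0,[173,-292,0],[0,0,0]],
    [0,[173,-292,0],[0,0,0]],
    [0,[173,-292,0],[0,0,0]],
    [0,[173,-292,0],[0,0,0]],
    [0,[173,-292,0],[0,0,0]],
    [0,[173,-292,0],[0,0,0]],
    [0,[173,-292,0],[0,0,0]],
    [0,[173,-292,-30],[0,0,0]],
    [0,[173,-292,-50],[0,0,0]]
  ]
}}

```text
time_s: 16.47
tool_pos: [0.6183, -0.3082, 0.089]
ee_rot: [2.096, 2.332, -0.001]
contact_force: [-1.2, 0.7, -0.5]
gripper_width: 0.0851
gripper_force: 0.0
```

```bash
python3 -c "
from h import *
st()
for n in ('top','side'):
    c=cam(n)
    for t in ('tablet3','cup_mouth'): print(n,t,find(c,n,t,mn=.3))
"
```

```text
16.47 q [ 0.242  0.695  0.265  1.565 -0.212  0.904  0.685] p [ 618.3 -308.2   89. ] rv [ 2.096e+00  2.332e+00 -1.000e-03] F [-1.2  0.7 -0.5] w 85.1 gf 0.0
top tablet3 [(0.65, [613, -302, 10]), (0.58, [459, -36, 13]), (0.51, [469, -11, 12]), (0.48, [462, -26, 34]), (0.43, [441, -29, 17])]
top cup_mouth [(0.94, [460, -21, 54])]
side tablet3 [(0.69, [614, -306, 6]), (0.58, [469, -17, 11]), (0.54, [458, -24, 29]), (0.47, [448, -5, 17]), (0.44, [461, -37, 13])]
side cup_mouth [(0.58, [454, -22, 49])]
```

>>> {"op": "apply_moves", "data": {
  "increments": [
    [0,[-1,0,-40],[0,0,0]],
    [0,[-1,0,-77],[0,0,0]],
    [0,[-1,0,-77],[0,0,0]],
    [0.9,[-1,0,-77],[0,0,0]],
    [0.9,[-1,0,-77],[0,0,0]],
    [0.9,[-1,0,-77],[0,0,0]],
    [0.9,[-1,0,-77],[0,0,0]],
    [0.9,[-1,0,-77],[0,0,0]],
    [0.9,[-1,0,-77],[0,0,0]],
    [0.9,[-1,0,-77],[0,0,0]]
  ]
}}

```text
time_s: 17.6
tool_pos: [0.6176, -0.3024, 0.0131]
ee_rot: [2.091, 2.34, 0.002]
contact_force: [-0.8, 0.8, 7.4]
gripper_width: 0.0228
gripper_force: 29.0
```

>>> {"op": "apply_moves", "data": {
  "increments": [
    [0.9,[0,0,0],[0,0,0]],
    [0.9,[0,0,40],[0,0,0]],
    [0.9,[0,0,80],[0,0,0]],
    [0.9,[0,0,115],[0,0,0]],
    [0.9,[-166,263,115],[0,0,0]],
    [0.9,[-166,263,115],[0,0,0]],
    [0.9,[-166,263,115],[0,0,0]],
    [0.9,[-166,263,115],[0,0,0]],
    [0.9,[-166,263,115],[0,0,0]],
    [0.9,[-166,263,115],[0,0,0]]
  ]
}}

```text
time_s: 18.43
tool_pos: [0.4817, -0.0888, 0.1263]
ee_rot: [2.093, 2.341, 0.002]
contact_force: [-0.4, 0.7, -0.2]
gripper_width: 0.0226
gripper_force: 29.5
```

```bash
python3 -c "
from h import *
st()
c=cam('side'); print(find(c,'side','tablet3'),find(c,'side','cup_mouth'))
"
```

```text
18.43 q [-0.099  0.335  0.267  2.057 -0.126  0.763  0.357] p [481.7 -88.8 126.3] rv [2.093e+00 2.341e+00 2.000e-03] F [-0.4  0.7 -0.2] w 22.6 gf 29.5
[(0.61, [440, -24, 12]), (0.52, [460, -22, 31]), (0.51, [461, -40, 13]), (0.44, [449, -1, 16]), (0.44, [480, -87, 119]), (0.41, [468, -13, 10])] [(0.71, [458, -24, 52])]
```

Six tablets are accounted for: five in the cup and one held. I'll move to (446,-41) and release.

>>> {"op": "apply_moves", "data": {
  "increments": [
    [0.9,[-20,30,0],[0,0,0]],
    [0.9,[-35,48,-10],[0,0,0]],
    [0.9,[-35,48,-40],[0,0,0]],
    [0.9,[-35,48,-60],[0,0,0]],
    [0.9,[-35,48,-60],[0,0,0]],
    [0.5,[-35,48,-60],[0,0,0]],
    [0.5,[-35,48,-60],[0,0,0]],
    [0.5,[-35,48,-60],[0,0,0]],
    [0.5,[-35,48,-30],[0,0,0]],
    [0.4,[-35,48,10],[0,0,0]]
  ]
}}

```text
time_s: 19.42
tool_pos: [0.4455, -0.0427, 0.1348]
ee_rot: [-2.092, -2.339, 0.007]
contact_force: [0.8, 0.7, 0.1]
gripper_width: 0.0512
gripper_force: 0.0
```

>>> {"op": "apply_moves", "data": {
  "increments": [
    [0.4,[60,-200,20],[0,0,0]],
    [0.4,[60,-200,20],[0,0,0]],
    [0.4,[60,-200,20],[0,0,0]],
    [0.4,[60,-200,20],[0,0,0]],
    [0.4,[60,-200,20],[0,0,0]],
    [0.4,[60,-200,20],[0,0,0]]
  ]
}}

```text
time_s: 19.92
tool_pos: [0.5094, -0.2533, 0.1588]
ee_rot: [2.098, 2.325, -0.003]
contact_force: [-0.2, -0.5, 0.2]
gripper_width: 0.0515
gripper_force: 0.0
```

```bash
cat > fk.py <<'E'
import numpy as np, json
from scipy.spatial.transform import Rotation as Rt
from scipy.optimize import least_squares
# chain: signs for z-joints -, params: link vectors
def fk(p,q,all=False):
    d=p[:21].reshape(7,3); T=Rt.identity(); x=np.zeros(3); pts=[]
    ax=['z','y','z','y','z','y','z']
    for i in range(7):
        T=T*Rt.from_euler(ax[i],(SG[i])*q[i]); 
        x=x+T.apply(d[i]); pts.append(x)
    return x,T,pts
SG=[-1,1,-1,1,-1,1,-1]
E
python3 - <<'E'
from h import *
import itertools, fk
from fk import *
st()
for n in ('top','side'):
    c=cam(n); save(c,n+'1.png')
    for t in ('tablet3','cup_mouth','cup_handle','dish','mat'): print(n,t,find(c,n,t,mn=.3))
L=[json.loads(l) for l in open('log.jsonl')]
# orientation sign check
best=[]
for sg in itertools.product([1,-1],repeat=7):
    fk.SG[:]=sg
    E=[Rt.from_rotvec(rv).as_matrix().T@fk.fk(np.zeros(21),np.array(q))[1].as_matrix() for q,p,rv in L]
    M=np.mean(E,0); best.append((np.std(E,0).sum(),sg,M.round(2).tolist()))
for b in sorted(best)[:4]: print(b)
E
```

```text
19.92 q [ 0.139  0.416  0.342  1.855 -0.169  0.89   0.662] p [ 509.4 -253.3  158.8] rv [ 2.098  2.325 -0.003] F [-0.2 -0.5  0.2] w 51.5 gf 0.0
top tablet3 [(0.53, [442, -43, 34]), (0.53, [460, -24, 32]), (0.51, [461, -34, 14]), (0.45, [443, -29, 14]), (0.44, [444, -3, 15])]
top cup_mouth [(0.91, [459, -22, 53])]
top cup_handle [(0.97, [472, -140, 41]), (0.65, [469, -12, 16])]
top dish [(0.55, [504, 217, 64])]
top mat []
side tablet3 [(0.56, [461, -22, 29]), (0.51, [442, -47, 29]), (0.44, [449, -2, 17])]
side cup_mouth [(0.63, [454, -22, 51])]
side cup_handle [(0.65, [468, -138, 43])]
side dish [(0.68, [504, 215, 66])]
side mat [(0.56, [448, -22, -3])]Traceback (most recent call last):
  File "<stdin>", line 12, in <module>
AttributeError: 'function' object has no attribute 'SG'
```

Run:
```python
import itertools, json, numpy as np
import fk as K
Rt=K.Rt
L=[json.loads(l) for l in open('log.jsonl')]
L.append([[-0.99182318,0.50090003,-0.42703584,1.55043344,0.22080283,1.13832885,-0.21025058],[0.20179499,0.61785221,0.23129887],[-4.93767250e-01,-3.10250071e+00,5.1e-05]])
best=[]
for sg in itertools.product([1,-1],repeat=7):
    K.SG[:]=sg
    E=[Rt.from_rotvec(rv).as_matrix().T@K.fk(np.zeros(21),np.array(q))[1].as_matrix() for q,p,rv in L]
    M=np.mean(E,0); best.append((np.std(E,0).sum(),sg,M.round(2).tolist()))
best.sort(key=lambda b:b[0])
for b in best[:3]: print(b)
for b in best[:2]:
    K.SG[:]=b[1]
    def full(u):  # base z, upper z, fore z, wrist z, offsets x/y
        p=np.zeros((7,3)); p[0,2]=u[0]; p[2,2]=u[1]; p[4,2]=u[2]; p[6,2]=u[3]; p[2,0]=u[4]; p[4,0]=u[5]; p[6,:2]=0;p[5,0]=u[6]; return p.ravel()
    r=lambda u:np.concatenate([K.fk(full(u),np.array(q))[0]-np.array(P) for q,P,_ in L]+[1e-3*(u-np.array([.3,.4,.4,.25,0,0,0]))])
    s=K.least_squares(r,[.3,.4,.4,.25,0,0,0]); print(s.x.round(3),np.abs(s.fun).max(),np.sqrt(np.mean(s.fun**2)))
```

```text
(np.float64(1.8746929169109386e-07), (-1, 1, -1, 1, -1, 1, -1), [[-0.0, 1.0, -0.0], [-1.0, -0.0, -0.0], [-0.0, 0.0, 1.0]])
(np.float64(0.025909605326118648), (-1, -1, -1, -1, -1, -1, -1), [[-0.0, 1.0, 0.0], [-1.0, 0.0, -0.0], [-0.0, -0.0, 1.0]])
(np.float64(0.7347010261329061), (-1, 1, -1, 1, 1, 1, -1), [[-0.13, 0.97, -0.1], [-0.98, -0.14, -0.07], [-0.1, 0.09, 0.98]])
[ 1.103  0.445  0.458  1.095 -0.033 -0.021 -0.05 ] 0.03800258421071459 0.01207559081192583
[-0.309 -0.388  0.077 -0.672 -0.376  0.441 -1.085] 0.04648161221264033 0.014214547436328114
```

View pics/side1.png

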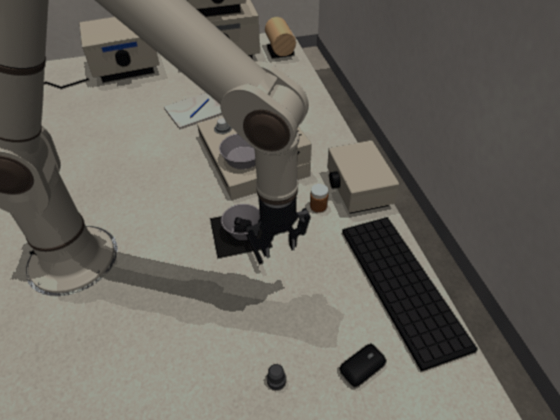

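The cup at (240,222) now holds all six tablets and the bench is clear of them. The lens (277,376) and mouse (363,365) are undisturbed, and the wrist joint shows at (267,130).

```bash
cat >> fk.py <<'E'
SG[:]=[-1,1,-1,1,-1,1,-1]
M=np.array([[0,1,0],[-1,0,0],[0,0,1.]])  # R_tool = R7 @ M^T
def data():
    L=[json.loads(l) for l in open('log.jsonl')]
    L.append([[-0.99182318,0.50090003,-0.42703584,1.55043344,0.22080283,1.13832885,-0.21025058],[0.20179499,0.61785221,0.23129887],[-4.93767250e-01,-3.10250071e+00,5.1e-05]])
    return L
def fit(sig=.05):
    L=data(); p0=np.zeros((7,3)); p0[[0,2,4,6],2]=[.3,.42,.42,.3]
    sg=np.full((7,3),sig); sg[[0,2,4,6],2]=.2; sg[[1,3,5],2]=.001; sg[0,:2]=.001; sg[6,:2]=.002
    r=lambda u:np.concatenate([(fk(u,np.array(q))[0]-np.array(P))/.003 for q,P,_ in L]+[(u-p0.ravel())/sg.ravel()])
    s=least_squares(r,p0.ravel()); return s.x, np.abs(s.fun[:3*len(L)]*3).reshape(-1,3).max(0)
E
python3 - <<'E'
import fk as K, numpy as np
p,e=K.fit(); print(p.reshape(7,3).round(3),e)
L=K.data(); x,T,pts=K.fk(p,np.array(L[-2][0])); print(np.round(pts,3))
import h
c=h.cam('side'); v,u=130,267
z=c['z_map'][v,u]; pc=np.linalg.inv(c['mtx'])@[u,v,1]*z; print('wristpx',h.w(c,pc), 'camdir', c['R'][2])
v,u=175,20;z=c['z_map'][v,u]; pc=np.linalg.inv(c['mtx'])@[u,v,1]*z; print('shoulder',h.w(c,pc))
E
```

```text
[[ 0.    -0.     0.313]
 [-0.    -0.015  0.   ]
 [-0.    -0.006  0.506]
 [ 0.    -0.006  0.   ]
 [-0.    -0.     0.471]
 [-0.    -0.     0.   ]
 [ 0.    -0.     0.326]] [0.24082936 0.20695019 0.0347936 ]
[[-0.    -0.     0.313]
 [-0.002 -0.015  0.313]
 [ 0.198 -0.048  0.776]
 [ 0.195 -0.053  0.777]
 [ 0.507 -0.25   0.485]
 [ 0.507 -0.25   0.485]
 [ 0.509 -0.253  0.159]]
wristpx [ 0.48395034 -0.28792237  0.52344652] camdir [ 0.15566673  0.67232377 -0.72370478]
shoulder [ 0.02448512 -0.07263232  0.3516075 ]
```

```bash
cat >> fk.py <<'E'
LO=np.array([-2.88,-.31,-1.54,.2,-1.41,.19,-2.57]); HI=np.array([2.88,2.03,1.56,2.42,4.55,2.02,2.57])
P0=None
def params():
    global P0
    if P0 is None: P0=fit()[0]
    return P0
def tool(q):
    x,T,pts=fk(params(),q); return x,T.as_matrix()@M.T,pts
def ik(X,R,seed,wreg=0.02):
    f=lambda q:np.concatenate([(tool(q)[0]-X)/.001,(Rt.from_matrix(R.T@tool(q)[1]).as_rotvec())/.002,wreg*(q-seed)])
    s=least_squares(f,np.clip(seed,LO+.01,HI-.01),bounds=(LO,HI),max_nfev=60); e=np.abs(s.fun[:6]).max()
    return s.x,e
def Rz(a): return Rt.from_euler('z',a).as_matrix()
def Ry(a): return Rt.from_euler('y',a).as_matrix()
def Rx(a): return Rt.from_euler('x',a).as_matrix()
# tool in cup frame: grasp at (120,0,43)mm, tool z=-cup z, tool y = cup y*s ; pretilt b about cup y
def tool_in_cup(b,s=1):
    R=np.array([[s*-1.,0,0],[0,s,0],[0,0,-1.]]);R[0,0]=-s
    R=Ry(b)@R; return R, np.array([.120,0,.043])+.019*R[:,2]
E
cat > plan.py <<'E'
from fk import *
tail=lambda q:None
dish=np.array([.504,.216,.065])
def pour_pose(mode,psi,tilt,mz=.185):
    # cup rotation; psi handle heading
    if mode=='pitch': Rc=Rz(psi)@Ry(-tilt)      # mouth leans away from handle, handle up
    elif mode=='rollp': Rc=Rz(psi)@Rx(tilt)
    else: Rc=Rz(psi)@Rx(-tilt)
    h=Rc[:,2]*[1,1,0]; h/=np.linalg.norm(h)+1e-9
    mouth=np.array([*dish[:2],mz])-.012*h
    return Rc, mouth-Rc@[0,0,.052]
if __name__=='__main__':
    rng=np.random.default_rng(0)
    seed0=np.array([-.3,.3,.2,2,0,.9,.3])
    for mode,bs in (('pitch',(0,.35,.7)),('rollp',(0,)),('rolln',(0,))):
        for b in bs:
            Rt_,pt=tool_in_cup(b)
            for psi in np.radians(range(-180,180,30)):
                Rc,o=pour_pose(mode,psi,np.radians(108)); best=None
                for k in range(6):
                    sd=seed0 if k==0 else rng.uniform(LO,HI)
                    for s in (1,-1):
                        Rg,pg=tool_in_cup(b,s)
                        q,e=ik(o+Rc@pg,Rc@Rg,sd)
                        if e<1:
                            m=np.minimum(q-LO,HI-q).min()
                            if best is None or m>best[0]: best=(m,s,q)
                if best and best[0]>.1:
                    print(mode,b,round(np.degrees(psi)),'margin %.2f s%d'%best[:2],best[2].round(2),'wrist',tool(best[2])[2][4].round(2))
E
time python3 plan.py
```

```text
pitch 0 -90 margin 0.23 s1 [-1.43  1.37  1.05  1.47  0.53  1.79 -0.44] wrist [0.5  0.52 0.21]
pitch 0 -60 margin 0.58 s1 [-1.68  1.24  0.98  1.83  0.78  1.39 -0.77] wrist [0.35 0.48 0.21]
pitch 0 -30 margin 0.23 s1 [-1.32  0.82  0.3   2.19  1.52  1.68 -1.4 ] wrist [0.24 0.37 0.21]
pitch 0 90 margin 0.43 s-1 [ 0.95  1.25 -1.07  1.99 -0.98  1.09  0.96] wrist [ 0.5  -0.09  0.21]
pitch 0 120 margin 0.35 s-1 [ 0.57  1.15 -0.8   1.61 -0.86  1.67  0.72] wrist [ 0.66 -0.05  0.21]
pitch 0.35 -90 margin 0.29 s1 [-1.43  1.18  1.02  1.46  0.39  1.73 -0.46] wrist [0.5  0.54 0.31]
pitch 0.35 -60 margin 0.52 s1 [-1.72  1.05  1.04  1.84  0.63  1.25 -0.61] wrist [0.34 0.5  0.31]
pitch 0.35 -30 margin 0.21 s-1 [-1.03  0.54 -0.08  2.21  1.53  1.59  1.96] wrist [0.22 0.38 0.31]
pitch 0.35 90 margin 0.31 s-1 [ 0.81  0.8  -0.83  2.01 -1.1   1.16  0.9 ] wrist [ 0.5  -0.11  0.31]
pitch 0.35 120 margin 0.36 s-1 [ 0.43  0.87 -0.55  1.62 -0.86  1.66  0.76] wrist [ 0.67 -0.06  0.31]
pitch 0.7 -90 margin 0.36 s1 [-1.38  0.94  0.93  1.48  0.3   1.66 -0.52] wrist [0.5  0.52 0.42]
pitch 0.7 -60 margin 0.58 s1 [-1.5
[... 940 characters left out ...]
lp 0 30 margin 0.49 s-1 [ 0.46  1.54 -1.03  1.28 -0.59  1.52 -1.02] wrist [0.74 0.04 0.09]
rolln 0 -180 margin 0.24 s1 [ 0.86  1.35 -0.8   2.18 -1.04  1.09 -0.19] wrist [ 0.38 -0.06  0.09]
rolln 0 -150 margin 0.50 s1 [ 0.72  1.31 -0.78  1.84 -0.63  1.52 -0.67] wrist [ 0.54 -0.08  0.09]
rolln 0 0 margin 0.25 s1 [-1.19  1.59  1.04  1.17  0.46  1.77  1.12] wrist [0.62 0.49 0.09]
rolln 0 30 margin 0.35 s1 [-1.19  1.27  0.5   1.47  1.09  1.67  0.62] wrist [0.47 0.51 0.09]
rolln 0 60 margin 0.59 s1 [-1.49  1.25  0.63  1.83  1.32  1.34  0.26] wrist [0.33 0.46 0.09]
rolln 0 90 margin 0.26 s1 [-1.29  1.09  0.27  2.16  1.95  1.7  -0.19] wrist [0.23 0.34 0.09]
real	0m42.178s
user	0m42.712s
sys	0m0.028s
```

```bash
cat > path.py <<'E'
from plan import *
from bench import bot
b=.7; Rg,pg=tool_in_cup(b,1)
cup=np.array([.457,-.0225,.001]); psi0=np.radians(-83.8)
def T(Rc,o): return o+Rc@pg, Rc@Rg
psi1=np.radians(-60)
def show(seq,q,X0=None,R0=None):
    x,R=(tool(q)[:2]) if X0 is None else (X0,R0)
    for name,(X,RR) in seq:
        n=12; rv=Rt.from_matrix(RR@R.T).as_rotvec()
        ms=[]
        for k in range(1,n+1):
            q,e=ik(x+(X-x)*k/n, Rt.from_rotvec(rv*k/n).as_matrix()@R,q,.05); ms.append((e,np.minimum(q-LO,HI-q).min()))
        print(name,'to',(X*1000).round(1),'d',((X-x)*1000).round(1),'rv',rv.round(3),'err %.1f margin %.2f'%(max(m[0] for m in ms),min(m[1] for m in ms)),'q',q.round(2),'wrist',tool(q)[2][4].round(2))
        x,R=X,RR
    return q
if __name__=='__main__':
    q=bot.read_state()['qpos']
    Rc0=Rz(psi0); up=np.array([0,0,1.])
    g=T(Rc0,cup); back=-.09*g[1][:,2]
    seq=[('pre',(g[0]+back,g[1])),('grasp',g),('lift',T(Rc0,cup+.14*up))]
    _,o=pour_pose('pitch',psi1,0.01,.21); seq+=[('over',T(Rz(psi1),o))]
    for t in (45,70,90,108): 
        Rc,o=pour_pose('pitch',psi1,np.radians(t),.19 if t>60 else .20); seq.append((f'tip{t}',T(Rc,o)))
    show(seq,q)
E
python3 path.py
```

```text
pre to [ 474.9 -187.3   98.3] d [-32.8  54.6 -57.2] rv [ 0.696  0.077 -0.004] err 0.0 margin 0.57 q [ 0.53  0.7   0.14  1.73 -0.59  1.31  1.1 ] wrist [ 0.5  -0.4   0.35]
grasp to [ 468.6 -129.6   29.5] d [ -6.3  57.6 -68.8] rv [0. 0. 0.] err 0.0 margin 0.59 q [ 0.49  0.76  0.09  1.83 -0.66  1.14  1.14] wrist [ 0.49 -0.34  0.28]
lift to [ 468.6 -129.6  169.5] d [  0.   0. 140.] rv [0. 0. 0.] err 0.0 margin 0.59 q [ 0.47  0.54  0.12  1.81 -0.6   1.34  1.  ] wrist [ 0.49 -0.34  0.42]
over to [564.1 111.8 186.5] d [ 95.5 241.5  17. ] rv [-0.    -0.     0.415] err 0.0 margin 0.61 q [ 0.1   0.63 -0.06  1.59 -0.55  1.38  0.81] wrist [ 0.67 -0.07  0.44]
tip45 to [556.4 125.2 259.6] d [-7.7 13.4 73.1] rv [-0.68  -0.393  0.   ] err 0.0 margin 0.60 q [-0.36  0.29  0.06  1.76  0.08  1.08  0.18] wrist [0.54 0.15 0.58]
tip70 to [539.5 154.5 283.2] d [-16.9  29.3  23.7] rv [-0.378 -0.218 -0.   ] err 0.0 margin 0.57 q [-0.68  0.27  0.07  1.82  0.55  1.16 -0.34] wrist [0.46 0.3  0.57]
tip90 to [521.8 185.2 297.8] d [-17.7  30.7  14.5] rv [-0.302 -0.175  0.   ] err 0.0 margin 0.59 q [-0.89  0.37  0.06  1.83  0.82  1.37 -0.66] wrist [0.4  0.4  0.51]
tip108 to [504.5 215.1 299.8] d [-17.2  29.8   2. ] rv [-0.272 -0.157 -0.   ] err 0.0 margin 0.45 q [-1.04  0.53  0.08  1.82  0.96  1.57 -0.85] wrist [0.35 0.48 0.42]
```

>>> {"op": "apply_moves", "data": {
  "increments": [
    [0.4,[-33,55,-57],[0.696,0.077,-0.004]],
    [0.4,[-33,55,-57],[0.696,0.077,-0.004]],
    [0.4,[-33,55,-57],[0.696,0.077,-0.004]],
    [0.4,[-33,55,-57],[0.696,0.077,-0.004]],
    [0.4,[-33,55,-57],[0.696,0.077,-0.004]],
    [0.4,[-33,55,-57],[0.696,0.077,-0.004]],
    [0.4,[-33,55,-57],[0.696,0.077,-0.004]],
    [0.4,[-33,55,-57],[0.696,0.077,-0.004]],
    [0.4,[-33,55,-57],[0.696,0.077,-0.004]]
  ]
}}

```text
time_s: 21.32
tool_pos: [0.4748, -0.1864, 0.0985]
ee_rot: [-1.703, -1.9, -0.621]
contact_force: [-0.3, -0.3, 0.2]
gripper_width: 0.0516
gripper_force: 0.0
```

Run:
```python
from h import *
import path as P
for n in ('top','side'):
    c=cam(n)
    for t in ('cup_mouth','cup_handle'): print(n,t,find(c,n,t,mn=.3))
s=st()
g=P.T(P.Rz(P.psi0),P.cup)
R=P.Rt.from_rotvec(s['ee_rot']).as_matrix()
print('to grasp',((g[0]-s['tool_pos'])*1000).round(1),P.Rt.from_matrix(g[1]@R.T).as_rotvec().round(3))
```

```text
top cup_mouth [(0.75, [456, -23, 54])]
top cup_handle [(0.75, [469, -141, 44])]
side cup_mouth [(0.67, [457, -27, 52])]
side cup_handle [(0.77, [466, -137, 42])]
21.62 q [ 0.557  0.73   0.133  1.688 -0.578  1.326  1.109] p [ 475.1 -186.4   99.4] rv [-1.702 -1.901 -0.622] F [ 0.   0.8 -0.1] w 51.6 gf 0.0
to grasp [ -6.5  56.8 -69.9] [ 0.001  0.001 -0.002]
```

>>> {"op": "apply_moves", "data": {
  "increments": [
    [0.4,[-3,25,-32],[0,0,0]],
    [0.4,[-5,42,-52],[0,0,0]],
    [0.4,[-7,57,-69],[0,0,0]],
    [0.4,[-7,57,-69],[0,0,0]],
    [1,[-7,57,-69],[0,0,0]],
    [1,[-7,57,-69],[0,0,0]],
    [1,[-7,57,-69],[0,0,0]],
    [1,[-7,57,-69],[0,0,0]],
    [1,[-7,57,-69],[0,0,0]],
    [1,[-7,57,-69],[0,0,0]]
  ],
  "grip_force": 110
}}

```text
time_s: 22.45
tool_pos: [0.4685, -0.1321, 0.0302]
ee_rot: [-1.707, -1.9, -0.623]
contact_force: [0.3, -4.1, 4.3]
gripper_width: 0.0099
gripper_force: 107.3
```

>>> {"op": "apply_moves", "data": {
  "increments": [
    [1,[0,0,0],[0,0,0]],
    [1,[0,0,0],[0,0,0]],
    [1,[0,0,10],[0,0,0]],
    [1,[0,0,20],[0,0,0]],
    [1,[0,0,30],[0,0,0]],
    [1,[0,0,30],[0,0,0]],
    [1,[0,0,30],[0,0,0]]
  ]
}}

```text
time_s: 23.03
tool_pos: [0.468, -0.1303, 0.0601]
ee_rot: [-1.704, -1.9, -0.622]
contact_force: [-0.1, -0.4, -2.4]
gripper_width: 0.0101
gripper_force: 107.6
```

Run:
```python
from h import *
st()
for n in ('top','side'):
    c=cam(n); save(c,n+'2.png')
    for t in ('cup_mouth','cup_handle','tablet3'): print(n,t,find(c,n,t,mn=.3))
```

```text
23.03 q [ 0.513  0.74   0.098  1.797 -0.625  1.197  1.123] p [ 468.  -130.3   60.1] rv [-1.704 -1.9   -0.622] F [-0.1 -0.4 -2.4] w 10.1 gf 107.6
top cup_mouth [(0.92, [459, -19, 83])]
top cup_handle [(0.58, [471, -136, 73]), (0.55, [464, 380, 94]), (0.45, [448, -2, 44])]
top tablet3 [(0.57, [443, -27, 45]), (0.54, [471, -7, 47]), (0.51, [445, -2, 46]), (0.45, [466, -21, 62]), (0.44, [442, -42, 62]), (0.44, [463, -31, 42])]
side cup_mouth [(0.79, [455, -21, 84])]
side cup_handle []
side tablet3 []
```

View pics/side2.png

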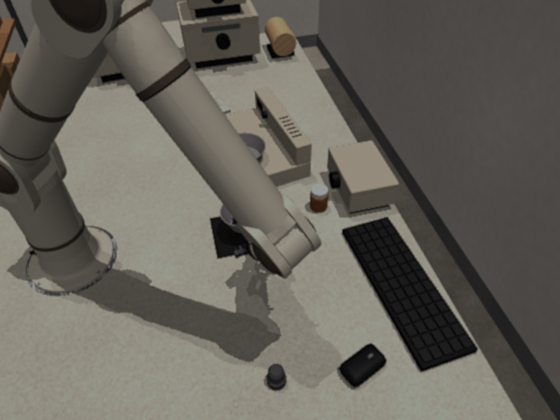

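The side view shows the arm covering the cup, with the mat at (228,240). The networks put the mouth level at z=83 with all six tablets inside. I'll raise it and carry it over.

>>> {"op": "apply_moves", "data": {
  "increments": [
    [1,[0,0,15],[0,0,0]],
    [1,[0,0,35],[0,0,0]],
    [1,[0,0,60],[0,0,0]],
    [1,[0,0,85],[0,0,0]],
    [1,[0,0,102],[0,0,0]],
    [1,[0,0,110],[0,0,0]],
    [1,[0,0,110],[0,0,0]]
  ]
}}

```text
time_s: 24.02
tool_pos: [0.4686, -0.1308, 0.1718]
ee_rot: [-1.705, -1.902, -0.624]
contact_force: [-0.1, 0.7, -2.5]
gripper_width: 0.0104
gripper_force: 107.7
```

>>> {"op": "apply_moves", "data": {
  "increments": [
    [1,[4,10,2],[0,0,0.02]],
    [1,[12,30,4],[0,0,0.06]],
    [1,[22,55,6],[0,0,0.1]],
    [1,[33,83,8],[0,0,0.15]],
    [1,[44,111,10],[0,0,0.2]],
    [1,[55,139,12],[0,0,0.25]],
    [1,[66,167,14],[0,0,0.29]],
    [1,[77,195,16],[0,0,0.34]],
    [1,[87,220,17],[0,0,0.38]],
    [1,[94,236,17],[0,0,0.41]]
  ]
}}

```text
time_s: 24.85
tool_pos: [0.5609, 0.1113, 0.1857]
ee_rot: [-1.245, -2.16, -0.457]
contact_force: [-0.2, -0.3, -1.1]
gripper_width: 0.01
gripper_force: 107.5
```

```bash
cat > nxt.py <<'E'
from h import *
import path as P, sys
def nxt(Rc,o):
    s=st(); X,R=P.T(Rc,o); R0=P.Rt.from_rotvec(s['ee_rot']).as_matrix()
    print('d',((X-s['tool_pos'])*1000).round(1),'rv',P.Rt.from_matrix(R@R0.T).as_rotvec().round(3))
    # implied cup pose now
    Rcn=R0@P.Rg.T; print('cup mouth now',((s['tool_pos']-Rcn@P.pg+Rcn@[0,0,.052])*1000).round(),'tilt',np.degrees(np.arccos(Rcn[2,2])).round(1))
E
python3 - <<'E'
from nxt import *
_,o=P.pour_pose('pitch',P.psi1,0.01,.21); nxt(P.Rz(P.psi1),o)
for n in ('top','side'):
    c=cam(n); save(c,n+'3.png')
    for t in ('cup_mouth','cup','tablet3','dish'): print(n,t,find(c,n,t,mn=.3))
E
```

```text
24.85 q [ 0.131  0.66  -0.056  1.565 -0.537  1.391  0.833] p [560.9 111.3 185.7] rv [-1.245 -2.16  -0.457] F [-0.2 -0.3 -1.1] w 10.0 gf 107.5
d [3.2 0.5 0.8] rv [-0.003 -0.002 -0.002]
cup mouth now [507. 204. 210.] tilt 0.2
top cup_mouth [(0.68, [508, 208, 210])]
top cup [(0.82, [503, 207, 154])]
top tablet3 [(0.65, [563, 104, 195]), (0.62, [488, 222, 173]), (0.54, [496, 197, 172]), (0.48, [513, 196, 166]), (0.47, [515, 228, 172]), (0.46, [504, 185, 191]), (0.46, [512, 206, 188]), (0.3, [449, -449, -1])]
top dish [(0.56, [507, 216, 62])]
side cup_mouth [(0.63, [505, 203, 206])]
side cup [(0.97, [504, 204, 155])]
side tablet3 [(0.6, [490, 217, 172]), (0.59, [503, 175, 182]), (0.37, [513, 204, 185])]
side dish [(0.66, [503, 213, 66])]
```

Run:
```python
from nxt import *
s=st(); R0=P.Rt.from_rotvec(s['ee_rot']).as_matrix()
for t in list(range(6,61,6))+list(range(64,101,4))+[104,108,112]:
    Rc,o=P.pour_pose('pitch',P.psi1,np.radians(t),max(.19,.21-.02*t/60)); X,R=P.T(Rc,o)
    print(t,((X-s['tool_pos'])*1000).round().astype(int).tolist(),P.Rt.from_matrix(R@R0.T).as_rotvec().round(3).tolist())
```

```text
25.35 q [ 0.138  0.657 -0.051  1.567 -0.536  1.391  0.834] p [561.4 104.5 186.2] rv [-1.258 -2.158 -0.458] F [-0.1 -0.2 -2.1] w 10.1 gf 107.6
6 [3, 6, 10] [-0.09, -0.053, 0.008]
12 [4, 6, 19] [-0.181, -0.105, 0.008]
18 [3, 6, 29] [-0.272, -0.157, 0.008]
24 [3, 8, 38] [-0.363, -0.209, 0.008]
30 [1, 10, 47] [-0.454, -0.261, 0.008]
36 [-1, 14, 56] [-0.545, -0.313, 0.008]
42 [-3, 18, 64] [-0.636, -0.365, 0.008]
48 [-7, 24, 72] [-0.727, -0.417, 0.008]
54 [-10, 30, 79] [-0.818, -0.469, 0.008]
60 [-14, 37, 85] [-0.909, -0.521, 0.007]
64 [-17, 42, 90] [-0.969, -0.556, 0.007]
68 [-20, 47, 95] [-1.03, -0.59, 0.007]
72 [-24, 53, 99] [-1.09, -0.625, 0.007]
76 [-27, 59, 103] [-1.151, -0.659, 0.007]
80 [-30, 65, 106] [-1.212, -0.694, 0.007]
84 [-34, 71, 108] [-1.272, -0.729, 0.007]
88 [-38, 77, 111] [-1.333, -0.763, 0.007]
92 [-42, 84, 112] [-1.393, -0.798, 0.007]
96 [-45, 91, 113] [-1.454, -0.833, 0.007]
100 [-49, 97, 114] [-1.515, -0.867, 0.006]
104 [-53, 104, 114] [-1.575, -0.902, 0.006]
108 [-57, 111, 114] [-1.636, -0.937, 0.006]
112 [-61, 117, 113] [-1.696, -0.971, 0.006]
```

>>> {"op": "apply_moves", "data": {
  "increments": [
    [1,[3,6,10],[-0.09,-0.053,0.008]],
    [1,[4,6,19],[-0.181,-0.105,0.008]],
    [1,[3,6,29],[-0.272,-0.157,0.008]],
    [1,[3,8,38],[-0.363,-0.209,0.008]],
    [1,[1,10,47],[-0.454,-0.261,0.008]],
    [1,[-1,14,56],[-0.545,-0.313,0.008]],
    [1,[-3,18,64],[-0.636,-0.365,0.008]],
    [1,[-7,24,72],[-0.727,-0.417,0.008]],
    [1,[-7,24,72],[-0.727,-0.417,0.008]],
    [1,[-7,24,72],[-0.727,-0.417,0.008]]
  ]
}}

```text
time_s: 26.18
tool_pos: [0.5529, 0.1333, 0.2591]
ee_rot: [1.5, 2.624, -0.103]
contact_force: [0.5, -0.9, -1.8]
gripper_width: 0.0101
gripper_force: 108.0
```

Run:
```python
from nxt import *
Rc,o=P.pour_pose('pitch',P.psi1,np.radians(48),.194); nxt(Rc,o)
s=bot.read_state(); R0=P.Rt.from_rotvec(s['ee_rot']).as_matrix()
for t in list(range(54,103,6))+[108,112,112]:
    Rc,o=P.pour_pose('pitch',P.psi1,np.radians(t),max(.19,.21-.02*t/60)); X,R=P.T(Rc,o)
    print(t,((X-s['tool_pos'])*1000).round().astype(int).tolist(),P.Rt.from_matrix(R@R0.T).as_rotvec().round(3).tolist())
c=cam('side'); save(c,'side4.png')
for t in ('cup_mouth','tablet3','dish'): print(t,find(c,'side',t,mn=.3))
u,v=px(c,[.5,.216,.15]).astype(int)
cv2.imwrite('pics/tip48.png',cv2.resize(c['color'][max(0,v-80):v+80,u-100:u+100,::-1],None,fx=3,fy=3))
```

```text
26.18 q [-0.429  0.278  0.073  1.776  0.13   1.069  0.112] p [552.9 133.3 259.1] rv [ 1.5    2.624 -0.103] F [ 0.5 -0.9 -1.8] w 10.1 gf 108.0
d [ 1.9 -5.3 -0.7] rv [-0.002 -0.002 -0.008]
cup mouth now [507. 211. 195.] tilt 47.9
54 [-2, 1, 6] [-0.092, -0.054, -0.008]
60 [-6, 8, 12] [-0.182, -0.107, -0.008]
66 [-10, 16, 20] [-0.273, -0.16, -0.008]
72 [-15, 24, 26] [-0.363, -0.212, -0.008]
78 [-20, 33, 31] [-0.454, -0.265, -0.008]
84 [-26, 42, 36] [-0.544, -0.318, -0.008]
90 [-31, 52, 39] [-0.635, -0.371, -0.008]
96 [-37, 62, 41] [-0.725, -0.423, -0.008]
102 [-43, 72, 41] [-0.816, -0.476, -0.007]
108 [-48, 82, 41] [-0.906, -0.529, -0.007]
112 [-52, 88, 40] [-0.967, -0.564, -0.007]
112 [-52, 88, 40] [-0.967, -0.564, -0.007]
cup_mouth [(0.75, [508, 210, 193])]
tablet3 []
dish [(0.94, [503, 214, 65])]
```

View pics/tip48.png

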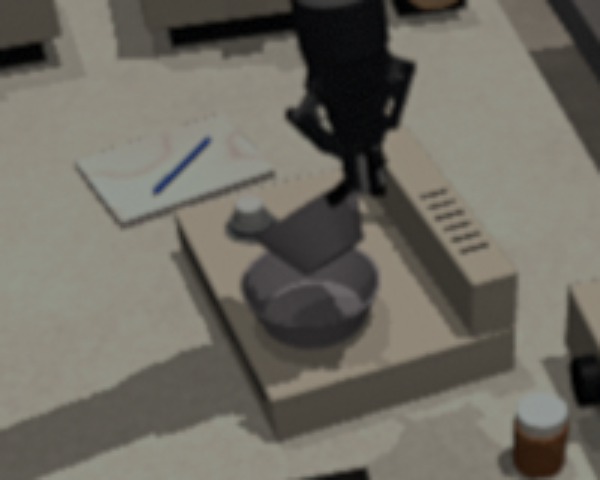

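The cup at crop (315,235) is tipped 48° just above the dish (310,290), with nothing spilled. I'll keep tipping.

>>> {"op": "apply_moves", "data": {
  "increments": [
    [1,[0,-2,4],[-0.046,-0.027,-0.004]],
    [1,[-2,1,6],[-0.092,-0.054,-0.008]],
    [1,[-4,5,9],[-0.137,-0.08,-0.008]],
    [1,[-6,8,12],[-0.182,-0.107,-0.008]],
    [1,[-10,16,20],[-0.273,-0.16,-0.008]],
    [1,[-15,24,26],[-0.363,-0.212,-0.008]],
    [1,[-20,33,31],[-0.454,-0.265,-0.008]],
    [1,[-26,42,36],[-0.544,-0.318,-0.008]],
    [1,[-31,52,39],[-0.635,-0.371,-0.008]],
    [1,[-31,52,39],[-0.635,-0.371,-0.008]]
  ]
}}

```text
time_s: 27.22
tool_pos: [0.5208, 0.1865, 0.2934]
ee_rot: [1.161, 2.018, -0.545]
contact_force: [-0.8, 1.4, -2.7]
gripper_width: 0.0104
gripper_force: 108.1
```

Run:
```python
from nxt import *
s=bot.read_state(); R0=P.Rt.from_rotvec(s['ee_rot']).as_matrix()
for t in (96,102,108,112):
    Rc,o=P.pour_pose('pitch',P.psi1,np.radians(t),.19); print(t);nxt(Rc,o)
for n in ('top','side'):
    c=cam(n)
    for t in ('cup_mouth','tablet3','dish'): print(n,t,find(c,n,t,mn=.3))
```

```text
96
27.22 q [-0.941  0.404  0.071  1.827  0.798  1.373 -0.7  ] p [520.8 186.5 293.4] rv [ 1.161  2.018 -0.545] F [-0.8  1.4 -2.7] w 10.4 gf 108.1
d [-4.8  8.6  6.2] rv [-0.086 -0.053 -0.002]
cup mouth now [509. 206. 186.] tilt 90.2
102
27.22 q [-0.941  0.404  0.071  1.827  0.798  1.373 -0.7  ] p [520.8 186.5 293.4] rv [ 1.161  2.018 -0.545] F [-0.8  1.4 -2.7] w 10.4 gf 108.1
d [-10.5  18.6   6.9] rv [-0.177 -0.105 -0.002]
cup mouth now [509. 206. 186.] tilt 90.2
108
27.22 q [-0.941  0.404  0.071  1.827  0.798  1.373 -0.7  ] p [520.8 186.5 293.4] rv [ 1.161  2.018 -0.545] F [-0.8  1.4 -2.7] w 10.4 gf 108.1
d [-16.3  28.6   6.3] rv [-0.267 -0.157 -0.002]
cup mouth now [509. 206. 186.] tilt 90.2
112
27.22 q [-0.941  0.404  0.071  1.827  0.798  1.373 -0.7  ] p [520.8 186.5 293.4] rv [ 1.161  2.018 -0.545] F [-0.8  1.4 -2.7] w 10.4 gf 108.1
d [-20.1  35.2   5.3] rv [-0.328 -0.192 -0.002]
cup mouth now [509. 206. 186.] tilt 90.2
top cup_mouth [(0.65, [515, 202, 182])]
top tablet3 []
top dish [(0.92, [507, 212, 63])]
side cup_mouth [(0.79, [513, 196, 187])]
side tablet3 [(0.63, [466, 220, 75]), (0.48, [504, 254, 75]), (0.38, [503, 216, 79]), (0.36, [475, 248, 78])]
side dish [(0.95, [503, 215, 64]), (0.59, [466, 219, 74])]
```

>>> {"op": "apply_moves", "data": {
  "increments": [
    [1,[-1,2,7],[-0.086,-0.053,0]],
    [1,[-6,10,8],[-0.177,-0.105,0]],
    [1,[-12,20,8],[-0.267,-0.157,0]],
    [1,[-15,26,8],[-0.328,-0.192,0]],
    [1,[-15,26,8],[-0.328,-0.192,0]],
    [1,[-15,26,8],[-0.328,-0.192,0]],
    [1,[-15,26,8],[-0.328,-0.192,0]],
    [1,[-15,26,8],[-0.328,-0.192,0]]
  ]
}}

```text
time_s: 28.28
tool_pos: [0.5095, 0.2062, 0.3069]
ee_rot: [0.988, 1.685, -0.7]
contact_force: [0.6, 0.4, -1.3]
gripper_width: 0.0101
gripper_force: 108.2
```

Run:
```python
from nxt import *
Rc,o=P.pour_pose('pitch',P.psi1,np.radians(112),.19); nxt(Rc,o)
for n in ('top','side'):
    c=cam(n); save(c,n+'5.png')
    for t in ('cup_mouth','tablet3','dish'): print(n,t,find(c,n,t,mn=.3))
    if n=='side':
        u,v=px(c,[.5,.216,.12]).astype(int)
        cv2.imwrite('pics/tip112.png',cv2.resize(c['color'][max(0,v-60):v+60,u-75:u+75,::-1],None,fx=4,fy=4))
```

```text
28.28 q [-1.102  0.6    0.109  1.798  0.956  1.607 -0.913] p [509.5 206.2 306.9] rv [ 0.988  1.685 -0.7  ] F [ 0.6  0.4 -1.3] w 10.1 gf 108.2
d [-8.8 15.5 -8.2] rv [-0.008  0.008  0.006]
cup mouth now [520. 191. 198.] tilt 111.8
top cup_mouth [(0.73, [524, 187, 195]), (0.69, [506, 214, 64])]
top tablet3 [(0.42, [506, 257, 78]), (0.39, [463, 222, 79])]
top dish [(0.51, [478, 243, 74]), (0.33, [633, -475, -1])]
side cup_mouth [(0.67, [520, 188, 195]), (0.64, [504, 256, 76])]
side tablet3 [(0.61, [480, 243, 77]), (0.56, [465, 221, 73]), (0.51, [538, 208, 72]), (0.42, [502, 256, 75]), (0.41, [503, 216, 76]), (0.35, [485, 188, 74])]
side dish [(0.64, [503, 214, 65])]
```

View pics/tip112.png

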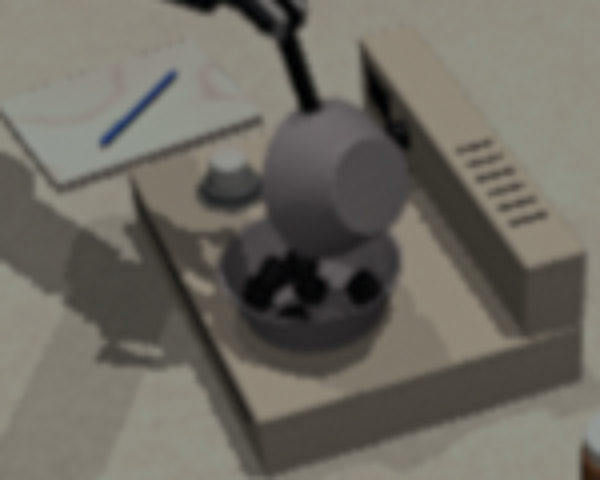

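All six tablets lie in the dish (crop ~(310,285)), the cup above it looks empty, and the wrist force matches the empty cup. Now I'll swing the cup back.

Run:
```python
from nxt import *
s=st(); X0,R0=s['tool_pos'],P.Rt.from_rotvec(s['ee_rot']).as_matrix()
up=np.array([0,0,1.]); mat=np.array([.449,-.022,.001])
seq=[]
for t,z in ((85,.235),(56,.25),(28,.25),(0.01,.25)):
    Rc,o=P.pour_pose('pitch',P.psi1,np.radians(t),z); seq.append((f't{t}',P.T(Rc,o)))
Rc0=P.Rz(P.psi0)
seq+=[('above',P.T(Rc0,mat+.12*up)),('low',P.T(Rc0,mat+.02*up)),('on',P.T(Rc0,mat))]
P.show(seq,s['qpos'],X0,R0)
```

```text
28.68 q [-1.104  0.603  0.107  1.798  0.956  1.608 -0.914] p [508.6 207.6 305.7] rv [ 0.984  1.686 -0.701] F [ 0.5 -1.4 -1. ] w 10.3 gf 108.2
t85 to [526.4 177.2 340.3] d [ 17.8 -30.4  34.6] rv [0.403 0.241 0.005] err 0.0 margin 0.43 q [-0.89  0.31  0.08  1.78  0.73  1.39 -0.56] wrist [0.4  0.4  0.59]
t56 to [549.9 136.5 326.2] d [ 23.5 -40.6 -14.1] rv [ 0.438  0.253 -0.   ] err 0.0 margin 0.52 q [-0.57  0.21  0.13  1.73  0.27  1.19 -0.02] wrist [0.5  0.22 0.67]
t28 to [563.1 113.6 279.8] d [ 13.2 -22.9 -46.4] rv [0.423 0.244 0.   ] err 0.0 margin 0.53 q [-0.23  0.35  0.13  1.65 -0.25  1.25  0.51] wrist [0.6  0.05 0.63]
t0.01 to [563.9 112.3 226.5] d [  0.8  -1.4 -53.3] rv [ 0.423  0.244 -0.   ] err 0.0 margin 0.55 q [ 0.05  0.61  0.06  1.54 -0.58  1.47  0.83] wrist [ 0.68 -0.09  0.5 ]
above to [ 460.6 -129.1  149.5] d [-103.2 -241.4  -77. ] rv [ 0.     0.    -0.415] err 0.0 margin 0.57 q [ 0.42  0.6   0.23  1.8  -0.64  1.35  1.09] wrist [ 0.49 -0.36  0.42]
low to [ 460.6 -129.1   49.5] d [   0.    0. -100.] rv [0. 0. 0.] err 0.0 margin 0.60 q [ 0.44  0.76  0.2   1.82 -0.69  1.21  1.19] wrist [ 0.49 -0.36  0.32]
on to [ 460.6 -129.1   29.5] d [  0.   0. -20.] rv [0. 0. 0.] err 0.0 margin 0.60 q [ 0.45  0.79  0.19  1.81 -0.7   1.18  1.21] wrist [ 0.49 -0.36  0.3 ]
```

>>> {"op": "apply_moves", "data": {
  "increments": [
    [1,[3,-5,20],[0.08,0.05,0]],
    [1,[8,-14,30],[0.18,0.11,0]],
    [1,[13,-22,34],[0.28,0.17,0]],
    [1,[18,-30,36],[0.38,0.23,0]],
    [1,[23,-40,36],[0.48,0.28,0]],
    [1,[28,-50,34],[0.58,0.34,0]],
    [1,[33,-59,30],[0.68,0.4,0]],
    [1,[38,-67,24],[0.78,0.46,0]],
    [1,[42,-73,18],[0.86,0.505,0]],
    [1,[42,-73,18],[0.86,0.505,0]]
  ]
}}

```text
time_s: 29.52
tool_pos: [0.553, 0.1266, 0.3248]
ee_rot: [1.479, 2.513, -0.193]
contact_force: [0.3, -2.1, -0.5]
gripper_width: 0.0098
gripper_force: 108.1
```

Run:
```python
from nxt import *
Rc,o=P.pour_pose('pitch',P.psi1,np.radians(28),.25); nxt(Rc,o)
Rc,o=P.pour_pose('pitch',P.psi1,np.radians(.01),.25); nxt(Rc,o)
c=cam('side'); print(find(c,'side','tablet3'))
```

```text
29.52 q [-5.450e-01  2.180e-01  1.320e-01  1.721e+00  2.440e-01  1.194e+00
  1.000e-03] p [553.  126.6 324.8] rv [ 1.479  2.513 -0.193] F [ 0.3 -2.1 -0.5] w 9.8 gf 108.1
d [ 10.1 -13.  -45. ] rv [0.408 0.228 0.016]
cup mouth now [513. 198. 250.] tilt 54.8
29.52 q [-5.450e-01  2.180e-01  1.320e-01  1.721e+00  2.440e-01  1.194e+00
  1.000e-03] p [553.  126.6 324.8] rv [ 1.479  2.513 -0.193] F [ 0.3 -2.1 -0.5] w 9.8 gf 108.1
d [ 10.8 -14.3 -98.3] rv [0.833 0.469 0.015]
cup mouth now [513. 198. 250.] tilt 54.8
[(0.73, [446, -18, 1]), (0.59, [487, 186, 75]), (0.58, [465, 222, 76]), (0.48, [506, 255, 74]), (0.41, [479, 238, 78]), (0.38, [536, 293, -1]), (0.37, [502, 215, 74])]
```

>>> {"op": "apply_moves", "data": {
  "increments": [
    [1,[3,-4,-11],[0.1,0.057,0.004]],
    [1,[6,-8,-23],[0.2,0.114,0.008]],
    [1,[9,-12,-35],[0.3,0.17,0.012]],
    [1,[10,-13,-45],[0.408,0.228,0.016]],
    [1,[10,-13,-57],[0.51,0.285,0.016]],
    [1,[11,-14,-70],[0.61,0.342,0.016]],
    [1,[11,-14,-84],[0.72,0.405,0.016]],
    [1,[11,-14,-98],[0.833,0.469,0.015]],
    [1,[11,-14,-98],[0.833,0.469,0.015]]
  ]
}}

```text
time_s: 30.37
tool_pos: [0.5581, 0.1171, 0.2149]
ee_rot: [-1.24, -2.153, -0.449]
contact_force: [-2.2, -1.6, -5.4]
gripper_width: 0.01
gripper_force: 108.1
```

>>> {"op": "apply_moves", "data": {
  "increments": [
    [1,[-8,-20,-3],[0,0,-0.03]],
    [1,[-20,-48,-10],[0,0,-0.08]],
    [1,[-34,-80,-20],[0,0,-0.14]],
    [1,[-48,-113,-32],[0,0,-0.2]],
    [1,[-62,-146,-44],[0,0,-0.26]],
    [1,[-76,-179,-56],[0,0,-0.31]],
    [1,[-90,-210,-68],[0,0,-0.36]],
    [1,[-103,-241,-77],[0,0,-0.415]],
    [1,[-103,-241,-77],[0,0,-0.415]],
    [1,[-103,-241,-77],[0,0,-0.415]]
  ]
}}

```text
time_s: 31.2
tool_pos: [0.4578, -0.1208, 0.1489]
ee_rot: [-1.695, -1.912, -0.624]
contact_force: [-0.2, 0.7, -0.5]
gripper_width: 0.0099
gripper_force: 108.0
```

Run:
```python
from nxt import *
nxt(P.Rz(P.psi0),np.array([.449,-.022,.001]))
for n in ('top','side'):
    c=cam(n)
    for t in ('cup_mouth','cup_handle','cup','tablet3','mat'): print(n,t,find(c,n,t,mn=.3))
```

```text
31.2 q [ 0.401  0.589  0.237  1.824 -0.643  1.337  1.101] p [ 457.8 -120.8  148.9] rv [-1.695 -1.912 -0.624] F [-0.2  0.7 -0.5] w 9.9 gf 108.0
d [   2.9   -8.3 -119.4] rv [ 0.002  0.008 -0.009]
cup mouth now [445. -14. 172.] tilt 0.5
top cup_mouth [(0.8, [447, -12, 173])]
top cup_handle [(0.7, [455, -130, 161])]
top cup [(0.58, [446, -9, 115])]
top tablet3 [(0.64, [487, 184, 78]), (0.62, [462, 225, 78]), (0.51, [507, 255, 81]), (0.41, [543, 211, 77]), (0.4, [502, 217, 76]), (0.4, [480, 245, 77])]
top mat [(0.8, [448, -21, 1]), (0.73, [462, 223, 78])]
side cup_mouth [(0.61, [443, -8, 170])]
side cup_handle []
side cup [(0.66, [446, -22, -1]), (0.59, [448, -7, 118])]
side tablet3 []
side mat [(0.97, [447, -21, -3])]
```

>>> {"op": "apply_moves", "data": {
  "increments": [
    [1,[2,-8,-30],[0.002,0.008,-0.009]],
    [1,[2,-8,-60],[0.002,0.008,-0.009]],
    [1,[2,-8,-85],[0.002,0.008,-0.009]],
    [1,[2,-8,-100],[0.002,0.008,-0.009]],
    [1,[2,-8,-108],[0.002,0.008,-0.009]],
    [1,[2,-8,-114],[0.002,0.008,-0.009]],
    [1,[2,-8,-117],[0.002,0.008,-0.009]],
    [1,[2,-8,-119],[0.002,0.008,-0.009]],
    [1,[2,-8,-119],[0.002,0.008,-0.009]],
    [1,[2,-8,-119],[0.002,0.008,-0.009]]
  ]
}}

```text
time_s: 32.63
tool_pos: [0.461, -0.1284, 0.0302]
ee_rot: [-1.701, -1.899, -0.626]
contact_force: [-0.1, 1.1, -0.6]
gripper_width: 0.0103
gripper_force: 108.5
```

Run:
```python
from nxt import *
nxt(P.Rz(P.psi0),np.array([.449,-.022,.001]))
```

```text
32.63 q [ 0.438  0.794  0.204  1.813 -0.708  1.19   1.221] p [ 461.  -128.4   30.2] rv [-1.701 -1.899 -0.626] F [-0.1  1.1 -0.6] w 10.3 gf 108.5
d [-0.3 -0.7 -0.8] rv [-0.003  0.002 -0.001]
cup mouth now [449. -21.  54.] tilt 0.2
```

>>> {"op": "apply_moves", "data": {
  "increments": [
    [1,[0,0,-1],[0,0,0]],
    [1,[0,0,-1],[0,0,0]],
    [0.4,[0,0,-1],[0,0,0]],
    [0.4,[0,0,-1],[0,0,0]],
    [0.4,[0,0,-1],[0,0,0]],
    [0.4,[0,0,-1],[0,0,0]],
    [0.4,[1,-10,12],[0,0,0]],
    [0.4,[3,-26,31],[0,0,0]],
    [0.4,[5,-50,60],[0,0,0]],
    [0.4,[8,-77,92],[0,0,0]]
  ]
}}

```text
time_s: 33.47
tool_pos: [0.4676, -0.2038, 0.1213]
ee_rot: [-1.698, -1.895, -0.624]
contact_force: [-0.2, -0.6, -0.9]
gripper_width: 0.0515
gripper_force: 0.0
```

Run:
```python
from nxt import *
s=st()
for n in ('top','side'):
    c=cam(n); save(c,n+'6.png')
    for t in ('cup_mouth','cup','cup_handle','tablet3','mat','plunger_top'): print(n,t,find(c,n,t,mn=.3))
X=np.array([.464,.381,.20]); Rd=P.Rt.from_rotvec(np.array([2.091,2.34,0])*np.pi/np.linalg.norm([2.091,2.34])).as_matrix()
x,R=s['tool_pos'],P.Rt.from_rotvec(s['ee_rot']).as_matrix()
R1=P.Rz(.35)@Rd
P.show([('up',(np.array([.5,-.2,.25]),Rd)),('mid',(np.array([.5,.15,.25]),R1)),('abv',(X,R1)),('dn',(X-[0,0,.124],R1))],s['qpos'],x,R)
```

```text
33.47 q [ 0.495  0.722  0.264  1.667 -0.619  1.413  1.161] p [ 467.6 -203.8  121.3] rv [-1.698 -1.895 -0.624] F [-0.2 -0.6 -0.9] w 51.5 gf 0.0
top cup_mouth [(0.66, [451, -18, 53])]
top cup [(0.88, [449, -17, -3])]
top cup_handle [(0.77, [463, -137, 40]), (0.32, [467, 381, 93])]
top tablet3 [(0.58, [540, 212, 78]), (0.58, [462, 228, 79]), (0.51, [484, 181, 81]), (0.51, [502, 214, 78]), (0.5, [479, 242, 79]), (0.48, [507, 252, 80])]
top mat []
top plunger_top [(0.67, [451, -17, -1]), (0.51, [466, 384, 91])]
side cup_mouth [(0.64, [448, -19, 51])]
side cup [(0.91, [447, -15, 1])]
side cup_handle [(0.75, [457, -134, 40])]
side tablet3 []
side mat [(0.94, [445, -21, -1]), (0.33, [447, -17, 1])]
side plunger_top []
up to [ 500. -200.  250.] d [ 32.4   3.8 128.7] rv [-0.701 -0.08   0.002] err 0.0 margin 0.57 q [-0.    0.26  0.39  1.83 -0.11  1.07  0.55] wrist [ 0.5  -0.2   0.61]
mid to [500. 150. 250.] d [  0. 350.   0.] rv [0.   0.   0.35] err 0.0 margin 0.49 q [-0.45  0.22  0.12  1.87 -0.03  1.06  0.15] wrist [0.5  0.15 0.61]
abv to [464. 381. 200.] d [-36. 231. -50.] rv [0. 0. 0.] err 0.0 margin 0.54 q [-0.74  0.41  0.02  1.72 -0.01  1.01 -0.26] wrist [0.46 0.38 0.56]
dn to [464. 381.  76.] d [   0.    0. -124.] rv [0. 0. 0.] err 0.0 margin 0.58 q [-0.74  0.57  0.01  1.8  -0.01  0.77 -0.26] wrist [0.46 0.38 0.44]
```

View pics/top6.png

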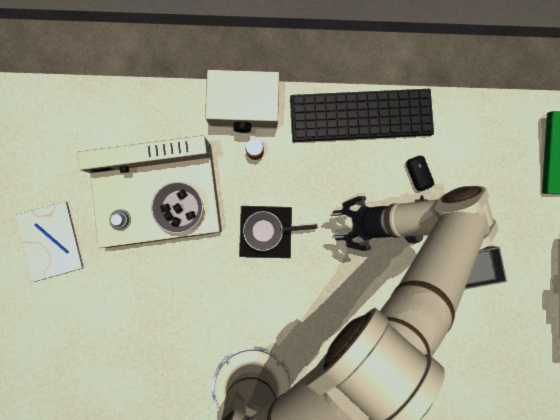

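The empty cup stands mid-mat at (264,231), the six tablets are in the dish (178,208), and the plunger is at (119,220). Next is the plunger.

>>> {"op": "apply_moves", "data": {
  "increments": [
    [0.6,[5,0,30],[0,0,0]],
    [0.8,[32,4,70],[-0.117,-0.013,0]],
    [1,[32,4,100],[-0.234,-0.027,0]],
    [1,[32,4,129],[-0.35,-0.04,0]],
    [1,[32,4,129],[-0.47,-0.053,0]],
    [1,[32,4,129],[-0.585,-0.067,0]],
    [1,[32,4,129],[-0.701,-0.08,0]],
    [1,[32,4,129],[-0.701,-0.08,0]]
  ],
  "grip_force": 40
}}

```text
time_s: 34.83
tool_pos: [0.502, -0.1944, 0.2512]
ee_rot: [2.077, 2.346, 0.003]
contact_force: [-0.9, 1.1, -0.5]
gripper_width: 0.0002
gripper_force: 0.0
```

>>> {"op": "apply_moves", "data": {
  "increments": [
    [1,[0,350,0],[0,0,0.35]],
    [1,[0,350,0],[0,0,0.35]],
    [1,[0,350,0],[0,0,0.35]],
    [1,[0,350,0],[0,0,0.35]],
    [1,[0,350,0],[0,0,0.35]],
    [1,[0,350,0],[0,0,0.35]],
    [1,[0,350,0],[0,0,0.35]],
    [1,[0,350,0],[0,0,0.35]],
    [1,[0,350,0],[0,0,0.35]]
  ]
}}

```text
time_s: 35.58
tool_pos: [0.4994, 0.1556, 0.2501]
ee_rot: [1.646, 2.674, 0.007]
contact_force: [0.4, 1.3, -0.5]
gripper_width: 0.0001
gripper_force: 0.0
```

>>> {"op": "apply_moves", "data": {
  "increments": [
    [1,[-36,232,-30],[0,0,0]],
    [1,[-36,232,-30],[0,0,0]],
    [1,[-36,232,-30],[0,0,0]],
    [1,[-36,232,-30],[0,0,0]],
    [1,[-36,232,-30],[0,0,0]],
    [1,[-36,232,-30],[0,0,0]],
    [1,[-36,232,-80],[0,0,0]],
    [1,[-36,232,-110],[0,0,0]],
    [1,[-36,232,-110],[0,0,0]],
    [1,[-36,232,-110],[0,0,0]]
  ]
}}

```text
time_s: 36.42
tool_pos: [0.4632, 0.3787, 0.1379]
ee_rot: [1.656, 2.667, -0.007]
contact_force: [0.0, 0.1, 0.3]
gripper_width: -0.0001
gripper_force: 0.0
```

Run:
```python
from h import *
s=st()
for n in ('top','side'):
    c=cam(n)
    for t in ('plunger_top',): print(n,t,find(c,n,t,mn=.2),find(c,n,t,'boxes_of',.2))
c=cam('side');u,v=px(c,[.464,.382,.1]).astype(int)
cv2.imwrite('pics/pl.png',cv2.resize(c['color'][max(0,v-60):v+60,u-75:u+75,::-1],None,fx=4,fy=4))
```

```text
36.42 q [-7.310e-01  4.820e-01 -1.000e-03  1.773e+00  5.000e-03  8.900e-01
 -2.760e-01] p [463.2 378.7 137.9] rv [ 1.656  2.667 -0.007] F [0.  0.1 0.3] w -0.1 gf 0.0
top plunger_top [(0.42, [470, 384, 92])] [(0.52, [468, 376, 94])]
side plunger_top [(0.67, [463, 382, 90])] []
```

View pics/pl.png

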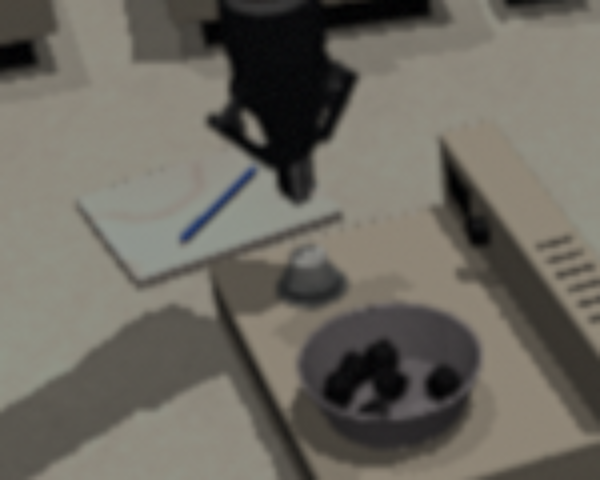

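The closed fingertips at (297,195) are right above the plunger at (310,262), so I'll press it.

>>> {"op": "apply_moves", "data": {
  "increments": [
    [1,[1,3,-30],[0,0,0]],
    [1,[1,3,-42],[0,0,0]],
    [1,[1,3,-50],[0,0,0]],
    [1,[1,3,-56],[0,0,0]],
    [1,[1,3,-61],[0,0,0]],
    [1,[1,3,-64],[0,0,0]],
    [1,[1,3,-64],[0,0,0]],
    [1,[1,3,-64],[0,0,0]]
  ]
}}

```text
time_s: 37.43
tool_pos: [0.4647, 0.3835, 0.0771]
ee_rot: [1.653, 2.667, 0.0]
contact_force: [-4.5, -3.5, 9.5]
gripper_width: -0.0003
gripper_force: 4.7
```

>>> {"op": "apply_moves", "data": {
  "increments": [
    [1,[0,0,-2],[0,0,0]],
    [1,[0,0,-4],[0,0,0]],
    [1,[0,0,-5],[0,0,0]],
    [1,[0,0,-5],[0,0,0]]
  ]
}}

```text
time_s: 37.77
tool_pos: [0.4649, 0.3838, 0.0759]
ee_rot: [1.653, 2.667, 0.002]
contact_force: [-11.7, -8.9, 34.4]
gripper_width: -0.0005
gripper_force: 17.1
```

Force rose to 34 N with no further travel, so the plunger is at its stop. I'll release it and retreat.

>>> {"op": "apply_moves", "data": {
  "increments": [
    [1,[0,0,15],[0,0,0]],
    [1,[0,0,30],[0,0,0]],
    [1,[0,0,60],[0,0,0]],
    [1,[0,0,100],[0,0,0]],
    [1,[0,0,140],[0,0,0]],
    [1,[-100,60,160],[0,0,0]],
    [1,[-100,60,160],[0,0,0]],
    [1,[-100,60,160],[0,0,0]],
    [1,[-100,60,160],[0,0,0]]
  ]
}}

```text
time_s: 38.52
tool_pos: [0.3576, 0.4503, 0.2335]
ee_rot: [-1.641, -2.679, -0.009]
contact_force: [-1.5, 1.0, -0.1]
gripper_width: 0.0003
gripper_force: 0.0
```

Run:
```python
from h import *
s=st()
for n in ('top','side'):
    c=cam(n)
    if n=='side': save(c,'end.png')
    for t in ('plunger_top','cup_mouth','cup','mat','tablet3','jar','lens','mouse'): print(n,t,find(c,n,t,mn=.3))
```

```text
38.52 q [-0.902  0.33  -0.054  1.757  0.019  1.05  -0.491] p [357.6 450.3 233.5] rv [-1.641 -2.679 -0.009] F [-1.5  1.  -0.1] w 0.3 gf 0.0
top plunger_top [(0.66, [468, 380, 92])]
top cup_mouth [(0.62, [452, -18, 55])]
top cup [(0.78, [451, -18, -3])]
top mat [(0.64, [468, 383, 92])]
top tablet3 [(0.63, [507, 254, 80]), (0.62, [488, 181, 82]), (0.57, [544, 211, 76]), (0.5, [463, 225, 76]), (0.42, [478, 245, 79]), (0.38, [501, 215, 74])]
top jar [(0.6, [684, 12, -2]), (0.52, [486, 181, 80])]
top lens [(0.7, [682, 14, -1]), (0.63, [447, -450, -4])]
top mouse [(0.57, [635, -471, -2])]
side plunger_top [(0.65, [464, 383, 92])]
side cup_mouth [(0.91, [445, -18, 52])]
side cup []
side mat [(0.78, [445, -20, -1])]
side tablet3 [(0.53, [485, 186, 79]), (0.5, [506, 254, 73]), (0.45, [503, 216, 76]), (0.43, [540, 210, 73]), (0.38, [466, 222, 76]), (0.36, [475, 243, 77])]
side jar [(0.6, [680, 12, 1])]
side lens [(0.95, [442, -452, -1])]
side mouse [(0.75, [634, -470, -4])]
```

View pics/end.png

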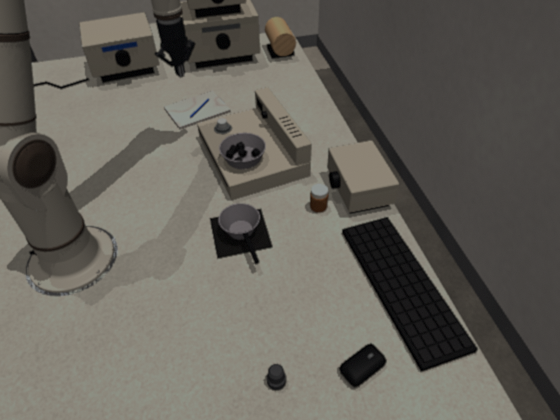

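The cup stands empty mid-mat (240,222), the six tablets are in the dish (242,150), the plunger is back up at 92 mm, the bystanders haven't moved and the arm is clear. I'll hand it in.

```bash
python3 -c "
from bench import finish_job
print(finish_job())"
```

```text
the job is handed in; nothing more can be done
None
```

Job handed in at about 39 s of the 208 s allowed; the judge's result is not shown. At hand-in all six tablets were in the dish, the plunger had been pushed to its stop and was back up, the empty cup stood upright mid-mat, and the jar, mouse and lens barrel had not moved.

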